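# Put the plug gauges away in the locked gauge cabinet

## Robot

A 7-joint arm with a two-finger parallel gripper is mounted at the origin on a cart in front of the work surface, level with it; the furniture and walls round the work are solid. World frame = base frame: x ahead of the robot, y to its left, z up, the work surface at z = 0. Lengths are in m, angles in rad, forces in N, time in s.
With the tool pointing down it reaches from about 0.425 to 0.925 m from the base axis. Payload 6.8 kg.
Tool frame: the origin (TCP) lies midway between the tips of the shut fingers; the grasp point (between the pads) lies 19 mm behind it; x points along the fingers, z is the direction in which the jaws open and shut, and the axes are right-handed (so a half turn about x gives the same grasp; the last joint's range is limited). The gripper opens to 85 mm and grips with 20 to 120 N. Pads are 22 mm wide; open, the fingers measure 114 mm over their backs; the gripper's body (76 mm by 85 mm) begins 54 mm behind the grasp point. The pads swing forward as they close: fully open they stand 13 mm farther back than shut.
Start: joints at [-0.77, 0.477, 0.022, 1.555, -0.011, 1.109, -0.083], TCP at [0.532, 0.415, 0.231] pointing down, gripper open.
Joint ranges: [-2.96, 2.96], [-0.34, 2.1], [-1.41, 1.46], [0.24, 2.44], [-1.37, 4.51], [0.17, 1.92], [-2.96, 2.96]. Speed limits (rad/s): [2.39, 2.39, 3.14, 3.14, 3.14, 3.14, 3.14].

## Interface

Orientations are given as a unit quaternion [w, x, y, z].
In Python, from station import bot gives the robot as it stands. The module is installed in compiled form; this text tells all that it offers.
- The arm moves only by the shell command python3 -m jog 'ROWS' [FORCE]. ROWS is text: rows parted by semicolons, each of 7 numbers parted by spaces: the shift along the tool's x, y, z in mm, then the turn, a rotation vector about the tool's x, y, z in units of 6 degrees (1.0 is 6 degrees), then the finger opening in mm, from 0 to 85.4. A call has 1 to 5 rows; each row shifts and turns the commanded pose from where the row before left it, along the tool's axes as they then stand; what a row does not reach is not made up. A row lasts 1/10 s, in which the tool goes at most 50 mm and 8.59 degrees, less where a joint would pass 70% of its speed; a pose out of reach is approached as far as the arm can. A call with a gripper value outside its range is refused whole. The fingers move at their own pace and stop on an object; FORCE is the grip in N (left out, the last holds). Time passes only in rows, so rows that do not move let the fingers close. It gives the time, the measured TCP pose, the force and the opening at its end, in the units of the state.
- bot.get_obs(): the state, without advancing time (a new reading comes with each control period).
- bot.read_camera(name): name is "scene" or "top" or "wrist"; returns (picture, depth): 480x640x3 uint8, red, green, blue; 480x640 float32, m along the optical axis (not along the pixel's ray), 0 where there is no reading.
- bot.calibration(name): a dict with "fx", "fy", "cx", "cy" (pixels), "T" (4x4, takes a point from camera to world coordinates). Camera axes: x right, y up, looking along -z (the intrinsics and any distortion apply to the point x, -y, -z); pixel columns grow to the right and rows downward; lengths in m; the calibration is good to about 2 mm. A picture is of the moment at which its call begins: read the wrist's pose just before it. calibration takes no time and is no camera call; for the wrist camera it gives the pose at the moment of the call.
- bot.hand_in(): hands the job in, once; it reports no verdict.
The state is a dict: "t": time; "q": joint angles; "joint_vel": joint speeds; "joint_torque": joint torques, N m; "eef_pos": TCP position; "tool_rot": TCP orientation; "contact_force": force on the tool from outside, world axes, zero at the start; "torque": the same for the moment, N m; "gripper_width": opening from 0.0 (shut) to 1.0 (fully open).
Only numpy, scipy, OpenCV 4.12 (cv2) and the standard library are available. Lean on these libraries where they do the work, as an engineer would, in place of code of your own. Each camera call takes 0.05 s, during which the arm holds its last target.

## Task

Put every plug gauge that stands on the bench away in the gauge cabinet: pull the green sprung plunger up and twist it into its rest notch so that it stays up by itself, slide the clear shutter fully open, then lower each gauge through the opening without touching the steel frame round it and hang it by its window on the hook marked with its own colour. When all hang freely, slide the shutter fully shut and turn the plunger back so that it drops fully home and locks it; leave the other things on the bench where they are.

Things in the scene. Friction and masses are not known exactly. Their poses are not given: they have to be found in the camera images.
- cabinet: Grey gauge cabinet fixed on the bench, 150 mm high; origin at bench level, z up, -x side faces the robot; spans x -96..80, y -220..220 mm in its own frame. Opening in its top: x -72..62, y -150..20 mm, with walls straight down from it. Inside, three hooks stand out from the back wall (x = 62) towards -x; inner floor 10 mm above the bench. Guide rails on the top rise to 160 mm.
- frame: Dark steel frame round the opening, same origin and axes as the cabinet: bars 18 mm wide from z = 142 to 150 mm round the opening (x -72..62, y -150..20 mm). Neither robot nor gauge may touch it. A coloured dot (red, blue, yellow) on its back bar marks the hook below it.
- shutter (a joint): Slide of the clear shutter over the opening, m: 0 = fully shut, 0.177 = fully open (stop), growing towards the cabinet's +y. About 2 N to move; it stays where it is left. The plunger locks it at 0 while down; with the plunger down it cannot be shut from open either. Shutter top 157 mm above the bench; a strip of it runs along the front bar, under the plunger.
- shutter_grip (a point): Grip point of the shutter's black upright handle, which is 40 (cabinet x) x 12 (cabinet y) mm and stands from 157 to 190 mm above the bench; this point is 175 mm up, axes as the cabinet's. It moves with the shutter.
- plunger_lift (a joint): Lift of the index plunger, m: 0 = down, pin in the shutter's hole (locked); 0.018 = top stop. A spring pulls it down with 6 N (down) to 10 N (top). Lift it 0.0145 or more to turn it over the ridge of its brass collar; parked in the rest notch it reads about 0.011 and stays. While down it cannot be turned.
- plunger_turn (a joint): Turn of the plunger, rad, counter-clockwise from above: 0 = over the slot, where it can drop down; about 1.05 (60 degrees) = over the rest notch; stop at 1.12. To leave the notch lift to 0.0145 or more, turn back to 0 and let it down to lift 0; unless the shutter is fully shut the pin cannot drop fully.
- plunger_grip (a point): Grip point of the plunger's green T-handle, on its vertical axis (cabinet x = -82, y = -195 mm): a flat bar 36 mm long (point x; cabinet x at turn 0), 12 mm thick (point y), 30 mm high; grip its flat faces. At lift 0 this point is 209 mm above the bench, the bar spans 192..222 mm, the collar under it ends at 182 mm. Lifts and turns with the plunger.
- hook_red (a point): Top of the bar of the red gauge's hook, 80 mm above the bench, at cabinet x = 12, y = -115 mm; axes as the cabinet's. The bar is 6 mm thick and runs along cabinet x, 50 mm back to the wall and 12 mm forward (-x) to an upturned tip, whose foremost point is 18 mm in front of this point and whose top is 8 mm above it.
- hook_blue (a point): Top of the bar of the blue gauge's hook, 80 mm above the bench, at cabinet x = 12, y = -65 mm; axes as the cabinet's. The bar is 6 mm thick and runs along cabinet x, 50 mm back to the wall and 12 mm forward (-x) to an upturned tip, whose foremost point is 18 mm in front of this point and whose top is 8 mm above it.
- hook_yellow (a point): Top of the bar of the yellow gauge's hook, 80 mm above the bench, at cabinet x = 12, y = -15 mm; axes as the cabinet's. The bar is 6 mm thick and runs along cabinet x, 50 mm back to the wall and 12 mm forward (-x) to an upturned tip, whose foremost point is 18 mm in front of this point and whose top is 8 mm above it.
- gauge_red_grip (a point): Plug gauge with red grip tab, 115 mm high, about 0.2 kg, upright on its round steel foot (None if absent). This point: middle of the tab for gripping, 97 mm above the underside. Tab 10 mm thick (x), 26 wide (y), 66..115 mm up. Foot 36 mm thick to 20 mm up, then 28 mm thick to 34 mm. Fingertips at least 74 mm above the underside clear the hook's tip.
- gauge_red_eye (a point): Middle of the upper edge of the red gauge's window, 58 mm above its underside; gauge axes. The window, in a plate 6 mm thick (x) and 30 wide (y), is 20 wide (y) and 34..58 mm up, open along x; either way round will do. Hung, this edge lies on the hook's bar and the underside is 12 mm above the cabinet floor, on which a gauge off its hook would stand.
- gauge_blue_grip (a point): Plug gauge with blue grip tab, 115 mm high, about 0.2 kg, upright on its round steel foot (None if absent). This point: middle of the tab for gripping, 97 mm above the underside. Tab 10 mm thick (x), 26 wide (y), 66..115 mm up. Foot 36 mm thick to 20 mm up, then 28 mm thick to 34 mm. Fingertips at least 74 mm above the underside clear the hook's tip.
- gauge_blue_eye (a point): Middle of the upper edge of the blue gauge's window, 58 mm above its underside; gauge axes. The window, in a plate 6 mm thick (x) and 30 wide (y), is 20 wide (y) and 34..58 mm up, open along x; either way round will do. Hung, this edge lies on the hook's bar and the underside is 12 mm above the cabinet floor, on which a gauge off its hook would stand.
- gauge_yellow_grip (a point): Plug gauge with yellow grip tab, 115 mm high, about 0.2 kg, upright on its round steel foot (None if absent). This point: middle of the tab for gripping, 97 mm above the underside. Tab 10 mm thick (x), 26 wide (y), 66..115 mm up. Foot 36 mm thick to 20 mm up, then 28 mm thick to 34 mm. Fingertips at least 74 mm above the underside clear the hook's tip.
- gauge_yellow_eye (a point): Middle of the upper edge of the yellow gauge's window, 58 mm above its underside; gauge axes. The window, in a plate 6 mm thick (x) and 30 wide (y), is 20 wide (y) and 34..58 mm up, open along x; either way round will do. Hung, this edge lies on the hook's bar and the underside is 12 mm above the cabinet floor, on which a gauge off its hook would stand.
- tape_measure: Yellow tape measure, 36 x 84 x 62 mm, a bystander; origin under its middle.
- marker: Blue and white marker pen, 16 x 132 x 16 mm, a bystander; origin under its middle, y along it.
- jar_3: Glass jar with a grey lid, 65 mm wide, 92 mm high, a bystander; origin under its middle.
Mind the look-alikes: they are no part of the job. Leave any orange look-alike of the part that bears gauge_blue_grip alone.

How it is judged:
By the outcome, as a careful person would: the job done as asked, in the order asked, and still so for the second after the job is handed in, with the robot touching nothing.
Of gauge_red, gauge_blue, gauge_yellow only 2 to 3 are there at a start; the rules pass over those that are not, and their reading is None.
At some moment in a run one of gauge_red, gauge_blue, gauge_yellow may be knocked a few centimetres aside while the robot is not near it.
It also fails if it takes over 210 s, if anything falls off the work surface, if the arm or the gripper's body presses on something with over 40 N, if the wrist force passes 120 N, or if a joint passes its speed limit or range.

## Working session

There is one attempt and no reset: what is moved stays moved. The work goes in short steps, Python scripts to look and compute and a shell command to move; the robot and the scene stay as the last step left them, time stands still between calls to the robot, and variables do not carry over. Pictures are saved under pics/ and viewed, and the job is handed in when it is done.

```bash
mkdir -p pics; ls; python3 - <<'E'
from station import bot
import cv2,numpy as np
o=bot.get_obs()
print({k:np.round(v,3).tolist() if not isinstance(v,float) else v for k,v in o.items()})
for n in ("scene","top","wrist"):
    c=bot.calibration(n);print(n,c["fx"],c["fy"],c["cx"],c["cy"],{k:v for k,v in c.items() if k not in("T","fx","fy","cx","cy")});print(np.round(c["T"],3).tolist())
    p,d=bot.read_camera(n);cv2.imwrite(f"pics/{n}0.png",p[...,::-1]);np.save(f"pics/{n}0.npy",d)
E
```

```text
pics
{'t': 0.0, 'q': [-0.77, 0.478, 0.022, 1.556, -0.012, 1.109, -0.083], 'joint_vel': [0.001, 0.001, 0.001, 0.003, 0.0, -0.001, -0.002], 'joint_torque': [0.0, -59.645, 1.608, -28.119, 0.013, 0.009, -0.0], 'eef_pos': [0.532, 0.415, 0.23], 'tool_rot': [0.668, -0.23, 0.669, 0.23], 'contact_force': [-0.866, 0.026, 0.413], 'torque': [0.009, -0.014, 0.052], 'gripper_width': 0.9980510282117552}
scene 549.9223789609089 549.9223789609089 319.2916840325298 237.55790872512515 {}
[[0.569, 0.551, -0.611, -0.199], [-0.823, 0.387, -0.417, -0.48], [0.007, 0.739, 0.673, 0.962], [0.0, 0.0, 0.0, 1.0]]
top 560.6343045264697 560.6343045264697 326.8716953007835 237.16416004679098 {}
[[0.001, 0.982, -0.188, 0.264], [-1.0, 0.003, 0.009, 0.056], [0.009, 0.188, 0.982, 1.684], [0.0, 0.0, 0.0, 1.0]]
wrist 352.35347925386515 352.35347925386515 325.3635832193435 236.94840852411681 {}
[[0.789, -0.586, -0.183, 0.485], [0.614, 0.753, 0.238, 0.475], [-0.002, -0.301, 0.954, 0.373], [0.0, 0.0, 0.0, 1.0]]
```

View pics/scene0.png

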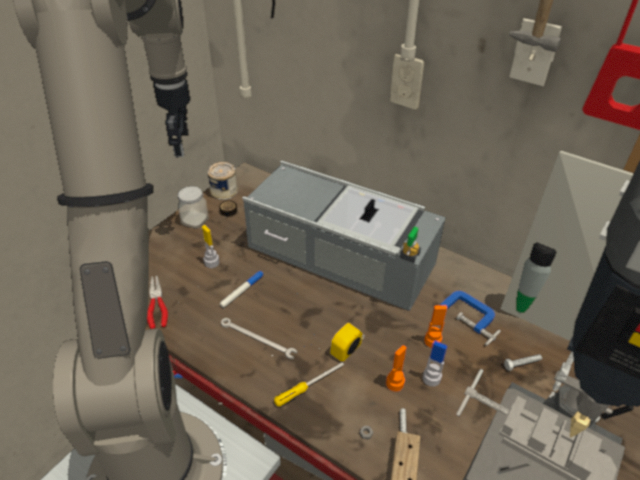

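View pics/top0.png

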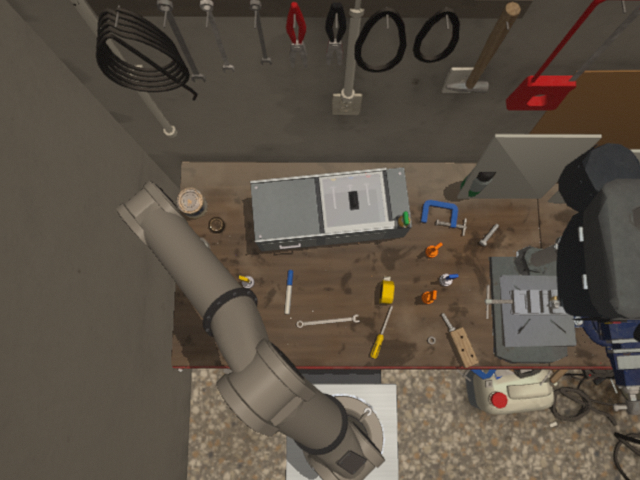

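View pics/wrist0.png

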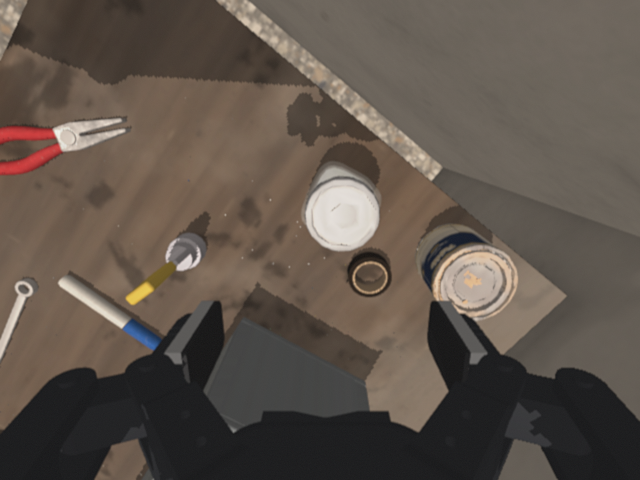

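```bash
cat > h.py <<'E'
from station import bot
import cv2,numpy as np
from scipy.spatial.transform import Rotation as R
def ray(c,u,v):
    T=c["T"];d=np.array([(u-c["cx"])/c["fx"],-(v-c["cy"])/c["fy"],-1.0]);return T[:3,3],T[:3,:3]@d
def onz(c,u,v,z):
    o,d=ray(c,u,v);return o+d*(z-o[2])/d[2]
def proj(c,P):
    T=c["T"];p=T[:3,:3].T@(np.asarray(P)-T[:3,3]);return c["cx"]+c["fx"]*p[0]/-p[2],c["cy"]-c["fy"]*p[1]/-p[2]
def cloud(c,d):
    v,u=np.mgrid[:480,:640];T=c["T"]
    P=np.stack([(u-c["cx"])/c["fx"]*d,-(v-c["cy"])/c["fy"]*d,-d],-1);return P@T[:3,:3].T+T[:3,3]
def twoview(rays):
    A=np.zeros((3,3));b=np.zeros(3)
    for o,d in rays:
        d=d/np.linalg.norm(d);M=np.eye(3)-np.outer(d,d);A+=M;b+=M@o
    return np.linalg.solve(A,b)
def crop(p,x0,y0,x1,y1,name,k):
    cv2.imwrite("pics/"+name+".png",cv2.resize(p[y0:y1,x0:x1,::-1],None,fx=k,fy=k,interpolation=cv2.INTER_CUBIC))
E
python3 - <<'E'
from h import *
p=cv2.imread("pics/top0.png")[...,::-1];d=np.load("pics/top0.npy");c=bot.calibration("top")
crop(p,235,155,425,260,"t1",4)
crop(p,400,190,500,320,"t2",4)
s=cv2.imread("pics/scene0.png")[...,::-1];crop(s,230,150,460,310,"s1",3.4);crop(s,370,280,470,400,"s2",4.5)
P=cloud(c,d)
m=(np.abs(P[...,2]-.150)<.006)
m[:, :235]=0;m[:,425:]=0;m[:155]=0;m[262:]=0
print(m.sum(),P[m].min(0),P[m].max(0))
xy=P[m][:,:2].astype(np.float32)
print(cv2.minAreaRect(xy))
for z in np.arange(.13,.24,.01):
    q=(np.abs(P[...,2]-z)<.005);q[:, :235]=0;q[:,425:]=0;q[:155]=0;q[262:]=0;print(round(z,3),q.sum())
hsv=cv2.cvtColor(p,cv2.COLOR_RGB2HSV)
def comps(name,mm,mn=12):
    n,l,st,ce=cv2.connectedComponentsWithStats(mm.astype(np.uint8))
    for i in range(1,n):
        if st[i,4]>=mn: print(name,st[i],ce[i].round(1),np.median(P[l==i],0).round(3))
H,S,V=[hsv[...,i].astype(int) for i in range(3)]
roi=np.zeros((480,640),bool);roi[155:330,180:500]=1
comps("yellow",roi&(H>20)&(H<33)&(S>150)&(V>100))
comps("green",roi&(H>45)&(H<85)&(S>120))
comps("blue",roi&(H>100)&(H<125)&(S>130))
comps("orange",roi&(H>5)&(H<17)&(S>190)&(V>120))
comps("red",roi&((H<4)|(H>175))&(S>150),3)
E
```

```text
5947 [ 0.54289648 -0.19377862  0.14401227] [0.76144221 0.26051461 0.15599995]
((0.6520614624023438, 0.0336080938577652), (0.18020512163639069, 0.44126081466674805), 5.668649673461914)
0.13 137
0.14 458
0.15 5180
0.16 3724
0.17 156
0.18 45
0.19 71
0.2 11
0.21 9
0.22 52
0.23 7
yellow [239 275  10   7  41] [243.1 278.2] [0.447 0.277 0.113]
yellow [381 280  14  24 267] [387.6 291.8] [ 0.414 -0.136  0.059]
green [469 192   8   4  21] [471.7 193.2] [ 0.712 -0.393  0.057]
green [404 212   5  13  51] [405.7 217.9] [ 0.597 -0.169  0.222]
blue [422 200  36  27 327] [440.  210.2] [ 0.676 -0.31   0.014]
blue [288 270   5  15  59] [289.8 277.1] [0.462 0.151 0.015]
blue [447 274  11   5  32] [452.2 276.2] [ 0.454 -0.311  0.114]
orange [427 243  16  15 109] [433.7 249.9] [ 0.538 -0.273  0.036]
orange [423 290  14  14 108] [429.4 296.4] [ 0.402 -0.255  0.035]
```

View pics/t1.png

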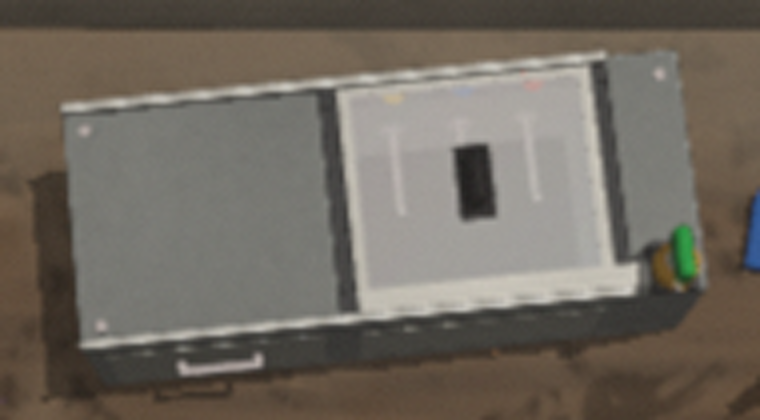

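View pics/t2.png

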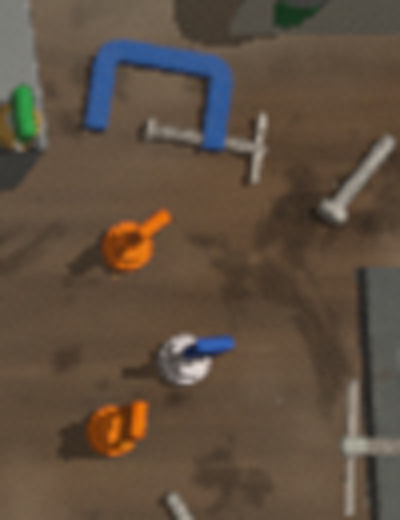

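View pics/s1.png

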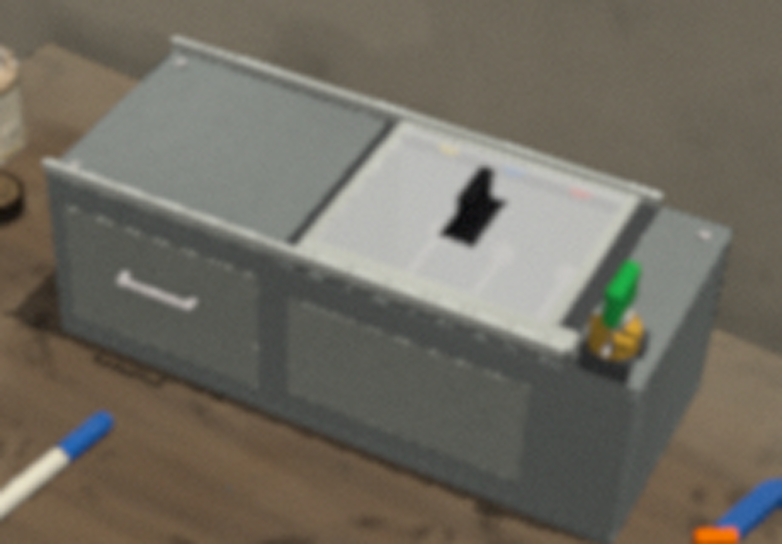

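View pics/s2.png

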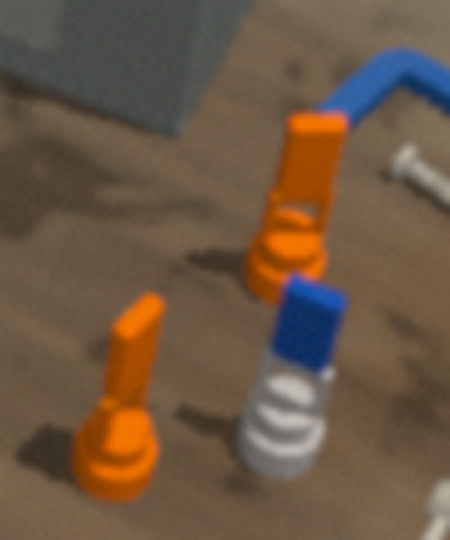

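```bash
cat >> h.py <<'E'
def tool():
    o=bot.get_obs();w,x,y,z=o["tool_rot"];return o,np.array(o["eef_pos"]),R.from_quat([x,y,z,w]).as_matrix()
def go(P,jaw=None):
    """print shift in tool axes (mm) and rotvec units to reach TCP P, tool x down, z along jaw azimuth(rad, mod pi)"""
    o,p,M=tool();d=M.T@(np.asarray(P)-p)*1000
    s="t %.2f eef %s jaw_az %.1f F %s w %.1fmm | shift %s"%(o["t"],p.round(4),np.degrees(np.arctan2(M[1,2],M[0,2])),np.round(o["contact_force"],1),o["gripper_width"]*85.4,d.round(1))
    if jaw is not None:
        best=None
        for k in (0,np.pi):
            zz=np.array([np.cos(jaw+k),np.sin(jaw+k),0]);xx=np.array([0,0,-1.]);yy=np.cross(zz,xx)
            rv=R.from_matrix(M.T@np.stack([xx,yy,zz],1)).as_rotvec(degrees=True)/6
            if best is None or np.linalg.norm(rv)<np.linalg.norm(best): best=rv
        s+=" rot %s"%best.round(2)
    print(s)
CAB=(0.660,0.0344,np.radians(5.67))
def cab(x,y,z,C=CAB):
    c,s=np.cos(C[2]),np.sin(C[2]);return np.array([C[0]+c*x-s*y,C[1]+s*x+c*y,z])
E
python3 - <<'E'
from h import *
o,p,M=tool();print(M.round(3))
pl=cab(-.082,-.195,.3);print(pl);go(pl,CAB[2]+np.pi/2)
c=bot.calibration("wrist");print((M.T@(c["T"][:3,3]-p)).round(3))
# cabinet yaw checks
p=cv2.imread("pics/top0.png")[...,::-1];c=bot.calibration("top")
for n,P in dict(c1=(-.096,-.22,.15),c2=(.08,-.22,.15),c3=(.08,.22,.15),c4=(-.096,.22,.15),o1=(-.072,-.15,.15),o2=(.062,-.15,.15),o3=(.062,.02,.15),o4=(-.072,.02,.15),h=(-.005,-.065,.19),dr=(.071,-.115,.15),db=(.071,-.065,.15),dy=(.071,-.015,.15)).items():
    u,v=proj(c,cab(*P));print(n,round(u,1),round(v,1),"crop",round((u-235)*4),round((v-155)*4))
E
```

```text
[[-0.001 -0.615  0.789]
 [-0.001  0.789  0.615]
 [-1.    -0.    -0.001]]
[ 0.59766694 -0.16774745  0.3       ]
t 0.15 eef [0.5321 0.4146 0.2306] jaw_az 37.9 F [-0.8  0.1  0.2] w 85.1mm | shift [ -69.  -499.7 -306.3] rot [-9.62 -0.01 -0.01]
[-0.143  0.077 -0.   ]
c1 411.2 227.5 crop 705 290
c2 403.5 167.5 crop 674 50
c3 249.7 181.6 crop 59 106
c4 254.2 242.4 crop 77 349
o1 385.4 221.5 crop 602 266
o2 379.9 175.8 crop 580 83
o3 320.5 181.2 crop 342 105
o4 325.1 227.2 crop 360 289
h 353.5 197.6 crop 474 170
dr 367.3 173.9 crop 529 75
db 349.9 175.5 crop 460 82
dy 332.4 177.1 crop 390 88
```

```bash
python3 -m jog '-20 -40 -22 0 0 0 85;-20 -40 -22 0 0 0 85;-20 -40 -22 0 0 0 85;-10 -42 -25 0 0 0 85;0 -42 -26 0 0 0 85'
python3 -m jog '0 -42 -26 0 0 0 85;0 -42 -26 0 0 0 85;0 -42 -26 0 0 0 85;0 -42 -26 0 0 0 85;0 -42 -26 0 0 0 85' 
python3 -m jog '0 -42 -26 -1.2 0 0 85;0 0 0 -1.2 0 0 85;0 0 0 -1.2 0 0 85;0 0 0 -1.2 0 0 85;0 0 0 -1.2 0 0 85'
python3 -m jog '0 0 0 -1.2 0 0 85;0 0 0 -1.2 0 0 85;0 0 0 -1.2 0 0 85;0 0 0 0 0 0 85'
python3 -c "
from h import *
go(cab(-.082,-.195,.3),CAB[2]+np.pi/2)
p,d=bot.read_camera('wrist');cv2.imwrite('pics/w1.png',p[...,::-1]);np.save('pics/w1.npy',d)
c=bot.calibration('wrist')
for P in ((-.082,-.195,.209),(-.005,-.065,.19),(-.072,-.15,.15),(-.096,-.22,.15),(.08,-.22,.15)): print(P,np.round(proj(c,cab(*P))))
"
```

```text
t: 0.65
eef_pos: [0.5664, 0.1806, 0.3032]
tool_rot: [0.67, -0.23, 0.668, 0.23]
contact_force: [0.7, 0.5, -0.7]
gripper_width: 0.994
t: 1.15
eef_pos: [0.5918, -0.0654, 0.3013]
tool_rot: [0.669, -0.23, 0.669, 0.23]
contact_force: [0.5, -0.1, -0.2]
gripper_width: 0.993
t: 1.65
eef_pos: [0.5971, -0.1127, 0.3009]
tool_rot: [0.564, -0.426, 0.564, 0.427]
contact_force: [-0.8, 0.3, -0.2]
gripper_width: 0.994
t: 2.05
eef_pos: [0.5972, -0.1126, 0.301]
tool_rot: [0.475, -0.524, 0.475, 0.524]
contact_force: [0.7, 0.7, 1.0]
gripper_width: 0.994
t 2.05 eef [ 0.5972 -0.1126  0.301 ] jaw_az 95.6 F [0.7 0.7 1. ] w 84.9mm | shift [  1.    4.9 -54.9] rot [-0.01  0.   -0.01]
(-0.082, -0.195, 0.209) [247. 235.]
(-0.005, -0.065, 0.19) [419. 318.]
(-0.072, -0.15, 0.15) [314. 226.]
(-0.096, -0.22, 0.15) [231. 199.]
(0.08, -0.22, 0.15) [246. 373.]
```

View pics/w1.png

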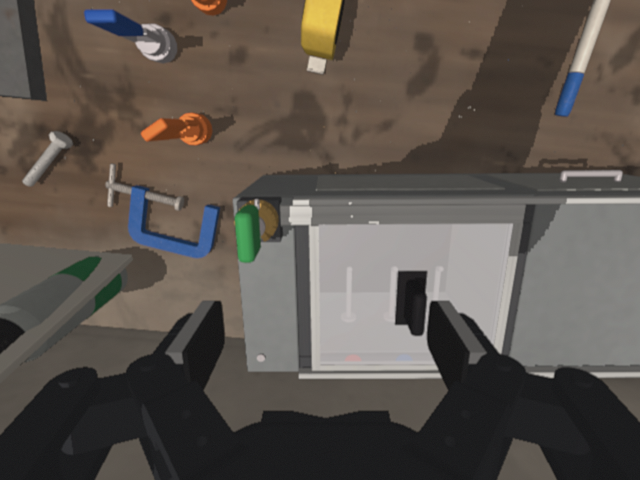

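```bash
python3 -m jog '0 2.5 -28 0 0 0 40;1 2.5 -27 0 0 0 40;30 0 0 0 0 0 40;30 0 0 0 0 0 40;20 0 0 0 0 0 40' 30
python3 -c "
from h import *
go(cab(-.082,-.195,.192),CAB[2]+np.pi/2)
p,d=bot.read_camera('wrist');cv2.imwrite('pics/w2.png',p[...,::-1])
c=bot.calibration('wrist')
for P in ((-.1,-.195,.222),(-.064,-.195,.222),(-.096,-.22,.15)): print(P,np.round(proj(c,cab(*P))))
"
```

```text
t: 2.6
eef_pos: [0.5967, -0.1678, 0.2181]
tool_rot: [0.476, -0.522, 0.477, 0.523]
contact_force: [-0.3, 0.5, 0.3]
gripper_width: 0.473
t 2.60 eef [ 0.5967 -0.1678  0.2181] jaw_az 95.3 F [-0.3  0.5  0.3] w 40.4mm | shift [26.1 -1.  -0.1] rot [-0.06  0.01 -0.02]
(-0.1, -0.195, 0.222) [324. 280.]
(-0.064, -0.195, 0.222) [325. 353.]
(-0.096, -0.22, 0.15) [284. 238.]
```

View pics/w2.png

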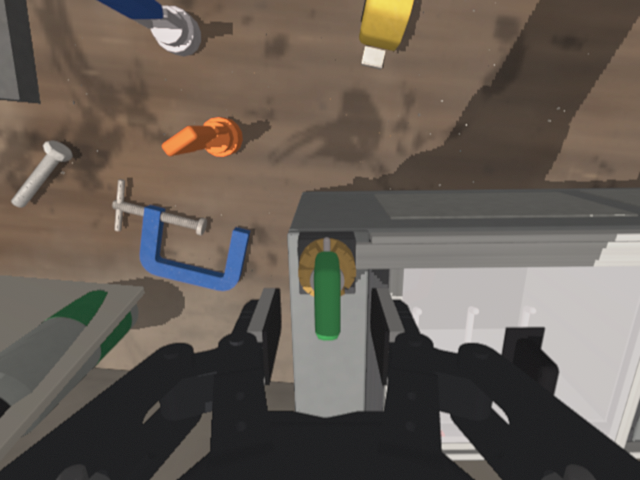

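```bash
python3 - <<'E'
from h import *
p=cv2.imread('pics/w2.png')[...,::-1]
hsv=cv2.cvtColor(p,cv2.COLOR_RGB2HSV);H,S,V=[hsv[...,i].astype(int) for i in range(3)]
m=(H>50)&(H<80)&(S>120)&(V>40);m[:,:290]=0;m[:,370:]=0
ys,xs=np.nonzero(m);print(xs.min(),xs.max(),ys.min(),ys.max())
for y in range(ys.min(),ys.max()+1,6): print(y,xs[ys==y].min(),xs[ys==y].max(),V[y,xs[ys==y]].mean().round(),end=' / ')
crop(p,270,180,430,430,"w2c",2.4)
c=bot.calibration('wrist')
print(onz(c,327,338,.222),onz(c,291,233,.15), cab(-.064,-.195,.222),cab(-.096,-.22,.15))
E
```

```text
315 339 253 339
253 320 333 87.0 / 259 316 337 88.0 / 265 316 337 89.0 / 271 315 338 99.0 / 277 315 338 106.0 / 283 315 338 107.0 / 289 315 338 107.0 / 295 315 338 107.0 / 301 315 338 106.0 / 307 316 338 107.0 / 313 316 338 107.0 / 319 316 338 107.0 / 325 316 338 106.0 / 331 316 338 106.0 / 337 319 336 163.0 / [ 0.60768343 -0.16584444  0.222     ] [ 0.58252455 -0.18999232  0.15      ] [ 0.61557888 -0.16596907  0.222     ] [ 0.58620541 -0.19400831  0.15      ]
```

View pics/w2c.png

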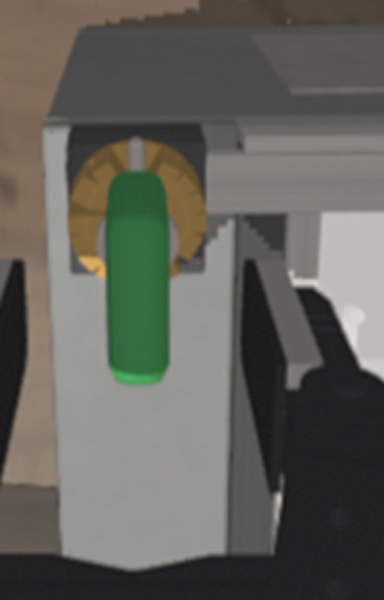

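```bash
python3 -m jog '13 2 0 -0.06 0 0 40;12 1 0 0 0 0 30;0 0 0 0 0 0 5;0 0 0 0 0 0 5;0 0 0 0 0 0 5' 40
python3 -m jog '0 0 0 0 0 0 5;0 0 0 0 0 0 5'
python3 -c "
from h import *
go(cab(-.082,-.195,.192),CAB[2]+np.pi/2)"
```

```text
t: 3.15
eef_pos: [0.5942, -0.1675, 0.1949]
tool_rot: [0.473, -0.525, 0.474, 0.526]
contact_force: [-1.0, 1.6, -7.0]
gripper_width: 0.135
t: 3.35
eef_pos: [0.5942, -0.1676, 0.195]
tool_rot: [0.473, -0.525, 0.474, 0.526]
contact_force: [-2.0, 2.1, -6.5]
gripper_width: 0.132
t 3.35 eef [ 0.5942 -0.1676  0.195 ] jaw_az 95.9 F [-2.   2.1 -6.5] w 11.2mm | shift [ 3.  -3.4 -0.5] rot [ 0.04  0.01 -0.01]
```

```bash
python3 -m jog '-4 0 0 0 0 0 5;-4 0 0 0 0 0 5;-4 0 0 0 0 0 5;-3.5 0 0 0 0 0 5;0 0 0 0 0 0 5' 60
python3 -c "
from h import *
go(cab(-.082,-.195,.192),CAB[2]+np.pi/2)
p,d=bot.read_camera('wrist');crop(p,200,150,450,400,'w3',2.4)"
```

```text
t: 3.85
eef_pos: [0.5943, -0.1677, 0.2109]
tool_rot: [0.474, -0.525, 0.474, 0.525]
contact_force: [-2.9, 3.5, -9.5]
gripper_width: 0.132
t 3.85 eef [ 0.5943 -0.1677  0.2109] jaw_az 95.9 F [-2.9  3.5 -9.5] w 11.3mm | shift [18.9 -3.4 -0.4] rot [ 0.04  0.01 -0.01]
```

View pics/w3.png

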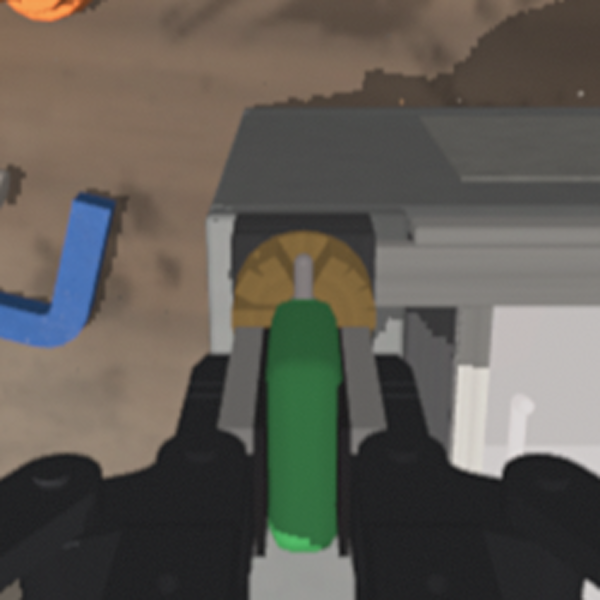

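```bash
python3 -m jog '0 0 0 -0.8 0 0 5;0 0 0 -0.8 0 0 5;0 0 0 -0.8 0 0 5;0 0 0 0 0 0 5'
python3 -c "
from h import *
go(cab(-.082,-.195,.192),CAB[2]+np.pi/2)
o,p,M=tool();print(M.T@o['contact_force'],o['torque'])"
```

```text
t: 4.3
eef_pos: [0.5944, -0.1683, 0.2104]
tool_rot: [0.404, -0.58, 0.404, 0.581]
contact_force: [-1.7, 1.7, -9.6]
gripper_width: 0.129
t 4.30 eef [ 0.5944 -0.1683  0.2104] jaw_az 110.3 F [-1.7  1.7 -9.6] w 11.0mm | shift [18.4 -3.3 -0.6] rot [ 2.44  0.   -0.01]
[9.63884084 0.98247182 2.17858281] [0.387992   0.5153267  0.07136627]
```

```bash
python3 -m jog '-0.7 0 0 -1 0 0 5;0 0 0 -1 0 0 5;0 0 0 -1 0 0 5;0 0 0 -1 0 0 5;0 0 0 0 0 0 5'
python3 -m jog '0 0 0 -1 0 0 5;0 0 0 -1 0 0 5;0 0 0 -1 0 0 5;0 0 0 -0.7 0 0 5;0 0 0 0 0 0 5'
python3 -c "
from h import *
go(cab(-.082,-.195,.192),CAB[2]+np.pi/2)
o,p,M=tool();print(M.T@o['contact_force'],o['torque'])
p,d=bot.read_camera('wrist');crop(p,200,150,450,400,'w4',2.4)"
```

```text
t: 4.8
eef_pos: [0.595, -0.1692, 0.2115]
tool_rot: [-0.275, 0.652, -0.276, -0.651]
contact_force: [-0.3, -0.2, -10.7]
gripper_width: 0.129
t: 5.3
eef_pos: [0.5957, -0.1696, 0.2119]
tool_rot: [-0.145, 0.693, -0.146, -0.691]
contact_force: [2.9, -1.5, -10.6]
gripper_width: 0.125
t 5.30 eef [ 0.5957 -0.1696  0.2119] jaw_az 156.2 F [  2.9  -1.5 -10.6] w 10.7mm | shift [19.9 -2.5 -1. ] rot [ 1.009e+01 -3.000e-02  1.000e-02]
[10.63075131  0.23023964 -3.27770374] [-0.47562079 -0.52039101 -0.03422272]
```

View pics/w4.png

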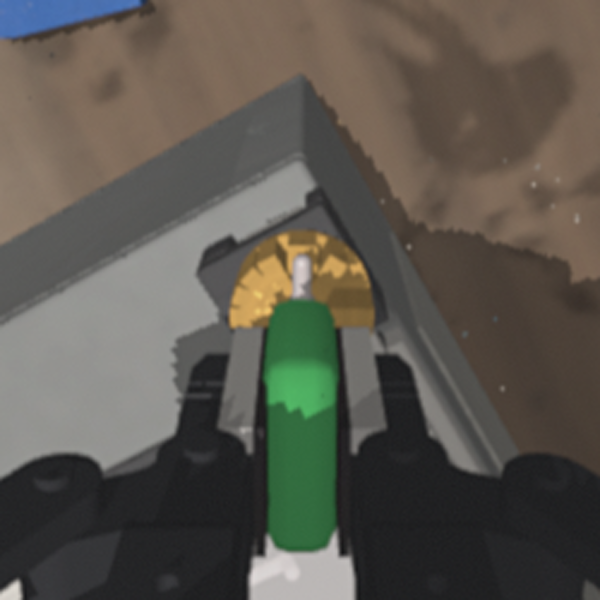

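```bash
python3 -m jog '2 0 0 0 0 0 5;2 0 0 0 0 0 5;1 0 0 0 0 0 5;0 0 0 0 0 0 5;0 0 0 0 0 0 5'
python3 -m jog '0 0 0 0 0 0 30;0 0 0 0 0 0 30;0 0 0 0 0 0 30;0 0 0 0 0 0 30'
python3 -c "
from h import *
go(cab(-.082,-.195,.192),CAB[2]+np.pi/2)
p,d=bot.read_camera('wrist');crop(p,200,150,450,400,'w5',2.4)"
```

```text
t: 5.85
eef_pos: [0.5956, -0.1695, 0.2069]
tool_rot: [-0.145, 0.693, -0.146, -0.691]
contact_force: [4.0, -3.8, -8.9]
gripper_width: 0.127
t: 6.25
eef_pos: [0.5951, -0.1677, 0.2072]
tool_rot: [-0.144, 0.693, -0.144, -0.692]
contact_force: [0.3, -0.5, -0.7]
gripper_width: 0.349
t 6.25 eef [ 0.5951 -0.1677  0.2072] jaw_az 156.5 F [ 0.3 -0.5 -0.7] w 29.8mm | shift [15.2 -1.  -2.4] rot [ 1.014e+01 -1.000e-02  1.000e-02]
```

View pics/w5.png

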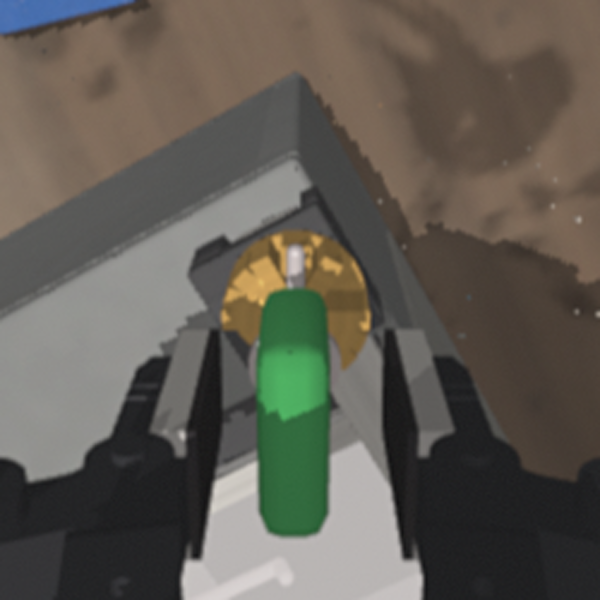

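```bash
python3 -m jog '-30 0 0 0 0 0 40;-40 0 0 0 0 0 40;-10 0 0 1.2 0 0 40;0 0 0 1.3 0 0 40;0 0 0 1.3 0 0 40'
python3 -m jog '0 0 0 1.3 0 0 40;0 0 0 1.3 0 0 40;0 0 0 1.3 0 0 40;0 0 0 1.3 0 0 40;0 0 0 1.1 0 0 40'
python3 -c "
from h import *
go(cab(-.005,-.065,.29),CAB[2]+np.pi/2)"
```

```text
t: 6.8
eef_pos: [0.595, -0.168, 0.2875]
tool_rot: [-0.28, 0.65, -0.28, -0.649]
contact_force: [-0.4, 0.2, -0.0]
gripper_width: 0.467
t: 7.3
eef_pos: [0.5947, -0.1679, 0.2866]
tool_rot: [0.475, -0.524, 0.475, 0.524]
contact_force: [-0.1, 0.5, -0.8]
gripper_width: 0.47
t 7.30 eef [ 0.5947 -0.1679  0.2866] jaw_az 95.6 F [-0.1  0.5 -0.8] w 40.1mm | shift [ -3.3 -79.8 130. ] rot [-0.01  0.    0.  ]
```

```bash
python3 -m jog '0 -20 33 0 0 0 50;0 -20 33 0 0 0 50;0 -20 32 0 0 0 50;0 -20 32 0 0 0 50;0 0 0 0 0 0 50'
python3 -c "
from h import *
go(cab(-.005,-.065,.29),CAB[2]+np.pi/2)
p,d=bot.read_camera('wrist');cv2.imwrite('pics/w6.png',p[...,::-1])
c=bot.calibration('wrist')
for P in ((-.025,-.071,.19),(.015,-.059,.19),(-.082,-.195,.233),(-.072,-.15,.15),(-.072,.02,.15)): print(P,np.round(proj(c,cab(*P))))
p,d=bot.read_camera('scene');crop(p,230,150,460,310,'s6',3.4)
"
```

```text
t: 7.8
eef_pos: [0.6625, -0.0224, 0.2861]
tool_rot: [0.472, -0.526, 0.47, 0.528]
contact_force: [-0.0, -0.1, -0.7]
gripper_width: 0.587
t 7.80 eef [ 0.6625 -0.0224  0.2861] jaw_az 96.4 F [-0.  -0.1 -0.7] w 50.2mm | shift [-3.9  2.  -8.2] rot [0.13 0.04 0.01]
(-0.025, -0.071, 0.19) [311. 211.]
(0.015, -0.059, 0.19) [328. 265.]
(-0.082, -0.195, 0.233) [ 72. 123.]
(-0.072, -0.15, 0.15) [209. 138.]
(-0.072, 0.02, 0.15) [432. 140.]
```

View pics/w6.png

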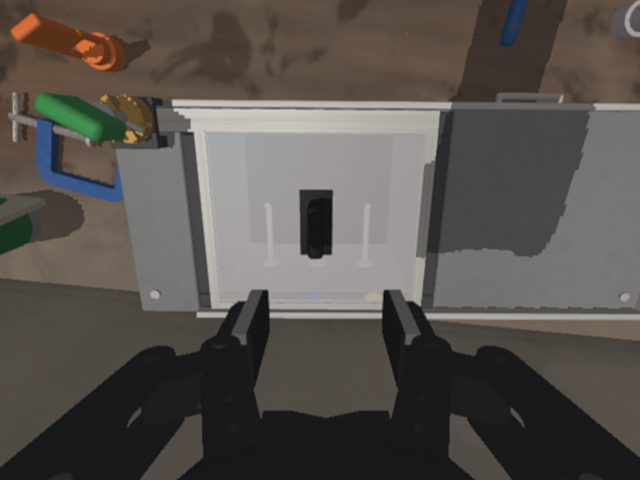

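View pics/s6.png

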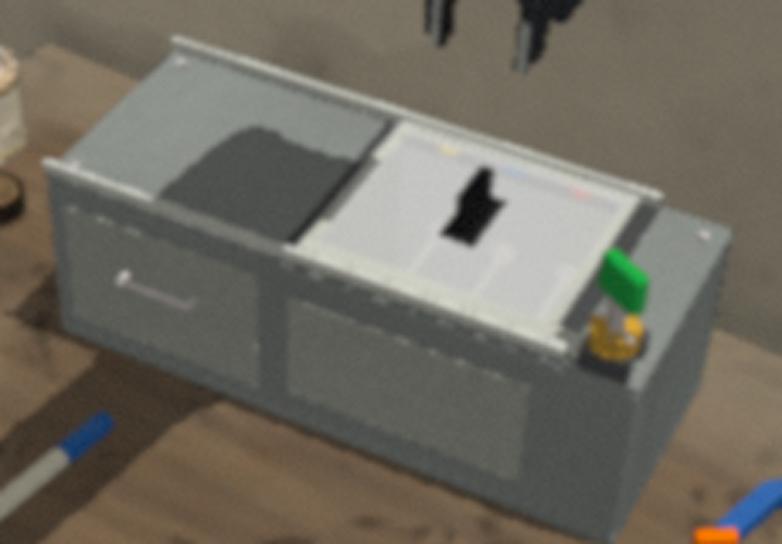

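```bash
python3 -m jog '20 2 -4 0.13 0.04 0 45;30 2 -4 0 0 0 45;30 0 0 0 0 0 45;20 0 0 0 0 0 45;0 0 0 0 0 0 45'
python3 -c "
from h import *
go(cab(-.007,-.065,.165),CAB[2]+np.pi/2)
p,d=bot.read_camera('wrist');crop(p,180,150,480,400,'w7',2.4)
"
```

```text
t: 8.4
eef_pos: [0.6552, -0.0412, 0.1834]
tool_rot: [0.475, -0.521, 0.481, 0.521]
contact_force: [-1.1, 0.2, -0.2]
gripper_width: 0.524
t 8.40 eef [ 0.6552 -0.0412  0.1834] jaw_az 95.0 F [-1.1  0.2 -0.2] w 44.7mm | shift [18.4 -5.3  9.9] rot [-0.12 -0.04 -0.06]
```

View pics/w7.png

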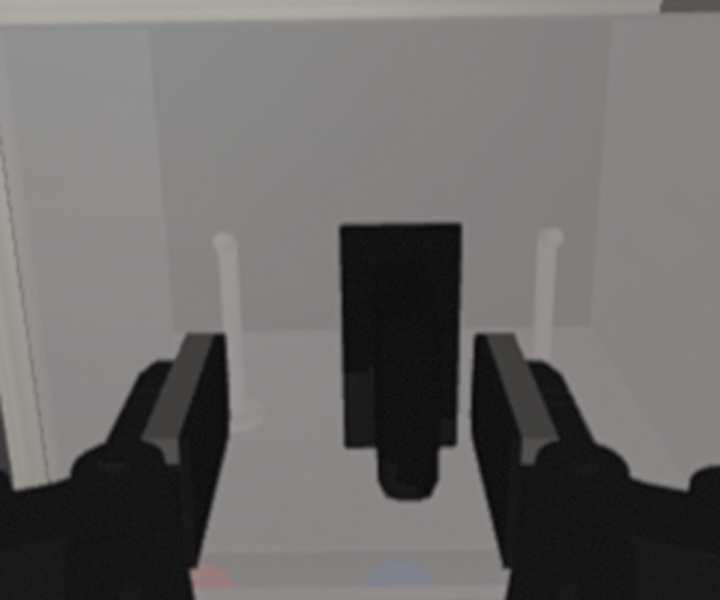

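```bash
python3 -m jog '6 -2 5 -0.12 -0.04 -0.06 45;6 -2 5 0 0 0 45;6 0 0 0 0 0 45;0 0 0 0 0 0 45;0 0 0 0 0 0 45'
python3 -c "
from h import *
go(cab(-.007,-.065,.165),CAB[2]+np.pi/2)
p,d=bot.read_camera('wrist');crop(p,180,150,480,400,'w8',2.4)
"
```

```text
t: 8.95
eef_pos: [0.6609, -0.029, 0.1685]
tool_rot: [-0.475, 0.526, -0.472, -0.523]
contact_force: [-0.0, 0.1, -0.0]
gripper_width: 0.524
t 8.95 eef [ 0.6609 -0.029   0.1685] jaw_az 95.8 F [-0.   0.1 -0. ] w 44.7mm | shift [ 3.5  1.7 -1.8] rot [ 0.03 -0.    0.06]
```

View pics/w8.png

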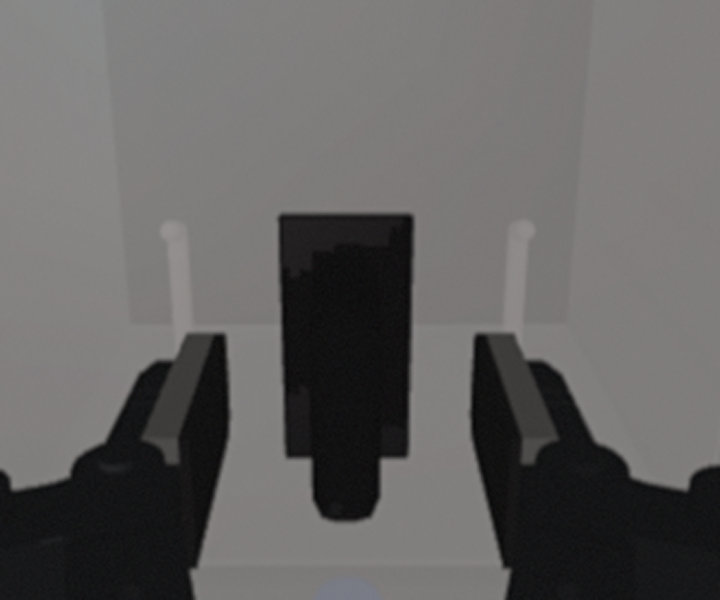

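```bash
python3 -m jog '3 1.5 -1.5 0 0 0 30;0 0 0 0 0 0 5;0 0 0 0 0 0 5;0 0 0 0 0 0 5;0 0 0 0 0 0 5' 40
python3 -m jog '0 0 0 0 0 0 5;0 0 0 0 0 0 5'
python3 -c "
from h import *
go(cab(-.007,-.065+.177,.165),CAB[2]+np.pi/2)
"
```

```text
t: 9.5
eef_pos: [0.6591, -0.03, 0.1654]
tool_rot: [-0.475, 0.526, -0.472, -0.524]
contact_force: [-2.6, 2.7, 1.6]
gripper_width: 0.125
t: 9.7
eef_pos: [0.6592, -0.0299, 0.1654]
tool_rot: [-0.475, 0.526, -0.472, -0.524]
contact_force: [-2.9, 3.8, 1.6]
gripper_width: 0.134
t 9.70 eef [ 0.6592 -0.0299  0.1654] jaw_az 95.9 F [-2.9  3.8  1.6] w 11.4mm | shift [  0.6  -0.8 175.9] rot [0.03 0.01 0.05]
```

```bash
python3 -m jog '0 0 5 0 0 0 5;0 0 12 0 0 0 5;0 0 15 0 0 0 5;0 0 15 0 0 0 5;0 0 15 0 0 0 5'
python3 -m jog '0 0 15 0 0 0 5;0 0 15 0 0 0 5;0 0 15 0 0 0 5;0 0 15 0 0 0 5;0 0 15 0 0 0 5'
python3 -m jog '0 0 12 0 0 0 5;0 0 12 0 0 0 5;0 0 5 0 0 0 5;0 0 0 0 0 0 5;0 0 0 0 0 0 5'
python3 -c "
from h import *
go(cab(-.007,-.065+.177,.165),CAB[2]+np.pi/2)
"
```

```text
t: 10.2
eef_pos: [0.6527, 0.0324, 0.1654]
tool_rot: [-0.475, 0.526, -0.473, -0.523]
contact_force: [-3.3, -3.5, 1.7]
gripper_width: 0.135
t: 10.7
eef_pos: [0.6449, 0.1074, 0.1654]
tool_rot: [-0.475, 0.526, -0.472, -0.524]
contact_force: [-3.6, -2.1, 1.3]
gripper_width: 0.135
t: 11.2
eef_pos: [0.6418, 0.1371, 0.1654]
tool_rot: [-0.475, 0.526, -0.472, -0.524]
contact_force: [-5.0, 1.5, 2.9]
gripper_width: 0.129
t 11.20 eef [0.6418 0.1371 0.1654] jaw_az 95.9 F [-5.   1.5  2.9] w 11.0mm | shift [ 0.4 -1.   8. ] rot [0.04 0.02 0.05]
```

```bash
python3 -m jog '0 0 5 0 0 0 5;0 0 4 0 0 0 5;0 0 2 0 0 0 5;0 0 1 0 0 0 5;0 0 0 0 0 0 5'
python3 -c "
from h import *
go(cab(-.007,-.065+.177,.165),CAB[2]+np.pi/2)
"
```

```text
t: 11.7
eef_pos: [0.6408, 0.1462, 0.1654]
tool_rot: [-0.475, 0.526, -0.473, -0.523]
contact_force: [-6.3, -4.1, 3.6]
gripper_width: 0.132
t 11.70 eef [0.6408 0.1462 0.1654] jaw_az 95.8 F [-6.3 -4.1  3.6] w 11.2mm | shift [ 0.4 -1.1 -1.2] rot [ 0.02 -0.01  0.05]
```

```bash
python3 -m jog '0 0 1.5 0 0 0 5;0 0 0 0 0 0 5;0 0 0 0 0 0 5'
python3 -m jog '0 0 0 0 0 0 40;0 0 0 0 0 0 40;0 0 0 0 0 0 40;-40 0 0 0 0 0 50;-40 0 0 0 0 0 50'
python3 -m jog '-40 0 0 0 0 0 50;-20 0 0 0 0 0 50;0 0 0 0 0 0 50;0 0 0 0 0 0 50'
python3 - <<'E'
from h import *
go(cab(-.007,-.065+.177,.165),CAB[2]+np.pi/2)
p,d=bot.read_camera('wrist');cv2.imwrite('pics/w9.png',p[...,::-1])
p,d=bot.read_camera('top');cv2.imwrite('pics/top9.png',p[...,::-1]);crop(p,180,155,500,330,'t9',2.4)
p,d=bot.read_camera('scene');cv2.imwrite('pics/scene9.png',p[...,::-1])
E
```

```text
t: 12.0
eef_pos: [0.6408, 0.1462, 0.1654]
tool_rot: [-0.475, 0.526, -0.474, -0.523]
contact_force: [-5.9, -6.2, 3.7]
gripper_width: 0.134
t: 12.5
eef_pos: [0.6403, 0.1485, 0.2453]
tool_rot: [-0.475, 0.526, -0.473, -0.524]
contact_force: [1.4, -0.2, 0.4]
gripper_width: 0.586
t: 12.9
eef_pos: [0.6405, 0.1485, 0.3055]
tool_rot: [-0.476, 0.526, -0.472, -0.523]
contact_force: [-0.5, 0.1, -1.6]
gripper_width: 0.581
t 12.90 eef [0.6405 0.1485 0.3055] jaw_az 95.9 F [-0.5  0.1 -1.6] w 49.6mm | shift [ 1.405e+02 -1.000e-01 -3.500e+00] rot [0.03 0.01 0.07]
```

View pics/w9.png

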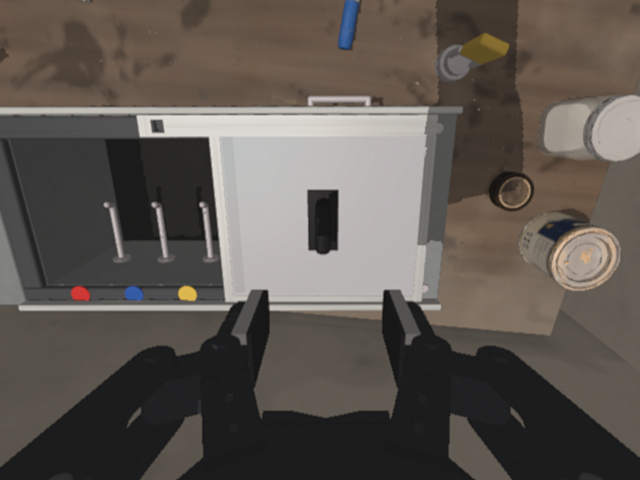

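View pics/t9.png

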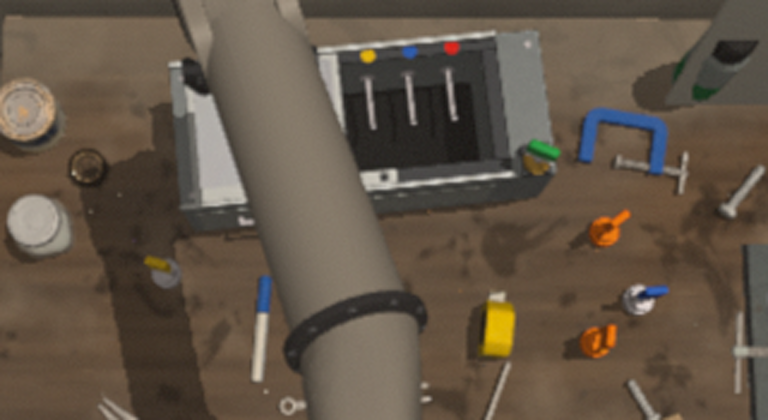

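View pics/scene9.png

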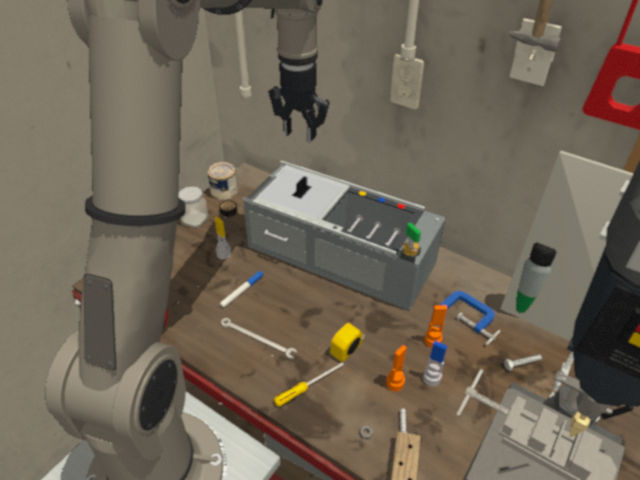

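```bash
python3 - <<'E'
from h import *
c=bot.calibration('wrist')
p=cv2.imread('pics/w9.png')[...,::-1]
hsv=cv2.cvtColor(p,cv2.COLOR_RGB2HSV);H,S,V=[hsv[...,i].astype(int) for i in range(3)]
def cen(m):
    n,l,st,ce=cv2.connectedComponentsWithStats(m.astype(np.uint8));i=1+np.argmax(st[1:,4]);return ce[i],st[i],l==i
box=np.zeros((480,640),bool);box[280:305,60:210]=1
for n,m,y in (("r",((H<6)|(H>174))&(S>150),-.115),("b",(H>100)&(H<125)&(S>130),-.065),("y",(H>18)&(H<33)&(S>130),-.015)):
    ce,st,_=cen(m&box);print(n,ce,st,onz(c,*ce,.15).round(4),"pred",cab(.071,y,.15).round(4))
# hook tips top z=.088: left pixel estimates
for uv,y in (((109,204),-.115),((156,204),-.065),((204,204),-.015)): print(onz(c,*uv,.086).round(4),cab(-.004,y,.086).round(4))
box[:]=0;box[20:90,430:530]=1
ce,st,m=cen(box&(H>18)&(H<33)&(S>120));print("ytab",ce,st,onz(c,*ce,.1).round(4))
print("foot",onz(c,455,62,.03).round(4))
print(cv2.minAreaRect(np.argwhere(m)[:,::-1].astype(np.float32)))
E
```

```text
r [ 79.8959276  293.00452489] [ 71 286  19  14 221] [ 0.734  -0.0723  0.15  ] pred [ 0.742 -0.073  0.15 ]
b [133.4562212 293.       ] [125 286  18  14 217] [ 0.729  -0.0228  0.15  ] pred [ 0.7371 -0.0233  0.15  ]
y [187.1416309  293.08154506] [178 286  19  15 233] [0.724  0.0269 0.15  ] pred [0.7321 0.0265 0.15  ]
[ 0.6638 -0.0767  0.086 ] [ 0.6674 -0.0804  0.086 ]
[ 0.6589 -0.028   0.086 ] [ 0.6624 -0.0307  0.086 ]
[0.6538 0.0218 0.086 ] [0.6575 0.0191 0.086 ]
ytab [484.80487805  48.22865854] [461  33  49  31 984] [0.4848 0.2728 0.1   ]
foot [0.4853 0.2711 0.03  ]
((484.7615966796875, 48.600746154785156), (42.391456604003906, 30.095352172851562), 25.463346481323242)
```

```bash
sed -i 's/^CAB=.*/CAB=(0.6575,0.0350,np.radians(5.75))/' h.py
python3 -m jog '0 25 33 0 0 0 50;0 25 33 0 0 0 50;0 25 33 0 0 0 50;0 22 32 0 0 0 50;0 0 0 0 0 0 50'
python3 -m jog '0 0 0 0 0 0 50;0 0 0 0 0 0 50'
python3 - <<'E'
from h import *
go((.485,.272,.3),CAB[2]+np.pi/2)
p,d=bot.read_camera('wrist');cv2.imwrite('pics/w10.png',p[...,::-1])
p,d=bot.read_camera('scene');crop(p,160,180,300,300,'s10',5)
E
```

```text
t: 13.55
eef_pos: [0.5258, 0.2744, 0.3038]
tool_rot: [-0.473, 0.527, -0.47, -0.527]
contact_force: [-0.0, 0.8, 0.7]
gripper_width: 0.584
t: 13.75
eef_pos: [0.5312, 0.2671, 0.3041]
tool_rot: [-0.476, 0.526, -0.473, -0.523]
contact_force: [0.3, 0.7, 0.1]
gripper_width: 0.581
t 13.75 eef [0.5312 0.2671 0.3041] jaw_az 95.7 F [0.3 0.7 0.1] w 49.6mm | shift [ 3.9 45.5  9.5] rot [-0.   -0.01  0.05]
```

View pics/w10.png

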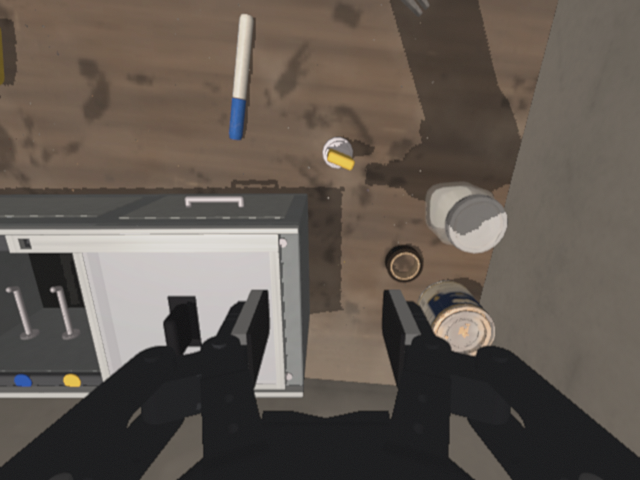

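View pics/s10.png

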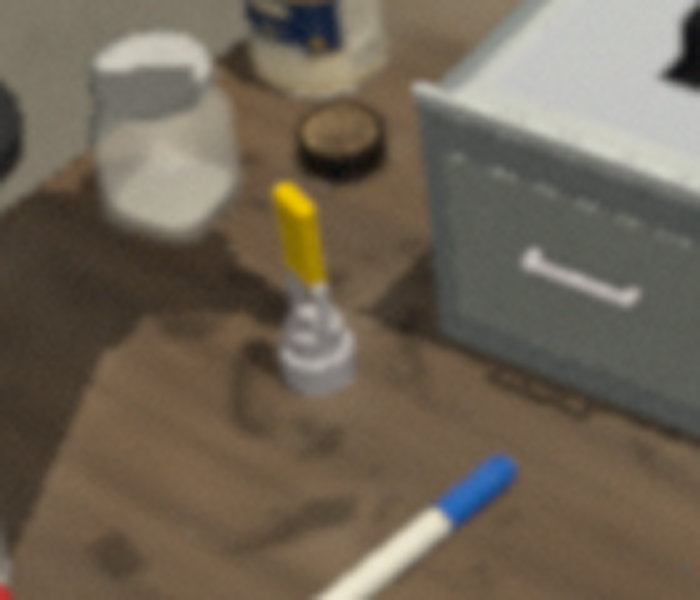

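```bash
python3 - <<'E'
from h import *
c=bot.calibration('wrist')
p=cv2.imread('pics/w10.png')[...,::-1]
hsv=cv2.cvtColor(p,cv2.COLOR_RGB2HSV);H,S,V=[hsv[...,i].astype(int) for i in range(3)]
box=np.zeros((480,640),bool);box[120:190,300:380]=1
m=box&(H>18)&(H<33)&(S>120)
ys,xs=np.nonzero(m);print(np.unique(V[m]//10*10,return_counts=True))
r=cv2.minAreaRect(np.argwhere(m)[:,::-1].astype(np.float32));print(r)
W=np.array([onz(c,u,v,.112)[:2] for u,v in cv2.boxPoints(r)]);print(W.round(4));print(W.mean(0));e=W[1:]-W[:-1];print(np.linalg.norm(e,axis=1),np.degrees(np.arctan2(e[:,1],e[:,0])))
print("foot c",onz(c,338,151,.034))
crop(p,290,110,390,200,'w10c',7)
E
```

```text
(array([110, 120, 130, 140, 150, 160, 170, 180, 190, 200, 210, 220, 230]), array([ 29,   7,   7,  12,  11,   9,   9,  10,  16,  14,  21,  64, 127]))
((340.53399658203125, 159.42776489257812), (28.15583038330078, 12.667461395263672), 25.201122283935547)
[[0.4854 0.2615]
 [0.4746 0.2655]
 [0.4831 0.2902]
 [0.4941 0.2865]]
[0.48428177 0.27590511]
[0.01149804 0.0261337  0.01161407] [159.98252043  71.10460314 -18.74376777]
foot c [0.48220075 0.27588564 0.034     ]
```

View pics/w10c.png

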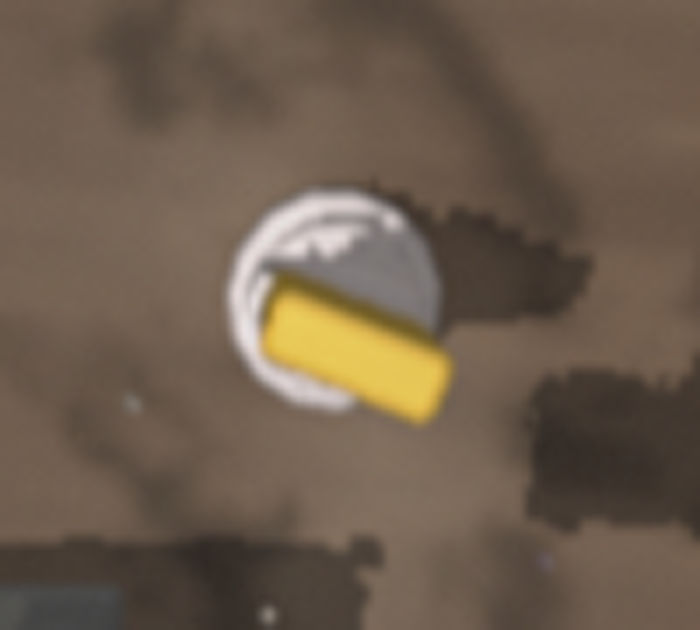

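```bash
python3 -m jog '0 15 2 -1.36 0 0 45;0 20 -5 -1.36 0 0 45;0 5 -10 -1.36 0 0 45;0 0 0 -1.36 0 0 45;0 0 0 -1.36 0 0 45'
python3 -m jog '0 0 0 -1.36 0 0 45;0 0 0 -1.36 0 0 45;0 0 0 -1.36 0 0 45;0 0 0 0 0 0 45;0 0 0 0 0 0 45'
python3 -c "
from h import *
go((.484,.276,.2),np.radians(161))
p,d=bot.read_camera('wrist');cv2.imwrite('pics/w11.png',p[...,::-1])
print(bot.get_obs()['q'])
"
```

```text
t: 14.35
eef_pos: [0.4972, 0.2465, 0.3046]
tool_rot: [-0.261, 0.66, -0.259, -0.655]
contact_force: [0.1, -0.1, -0.9]
gripper_width: 0.527
t: 14.85
eef_pos: [0.497, 0.2472, 0.3045]
tool_rot: [-0.118, 0.699, -0.117, -0.695]
contact_force: [0.1, 0.4, 0.6]
gripper_width: 0.528
t 14.85 eef [0.497  0.2472 0.3045] jaw_az 160.8 F [0.1 0.4 0.6] w 45.1mm | shift [104.4 -22.6  22.3] rot [-0.03 -0.05  0.02]
[-0.36598252  0.22738555 -0.24991973  1.7454448   0.06395201  1.17100272
  2.17293931]
```

View pics/w11.png

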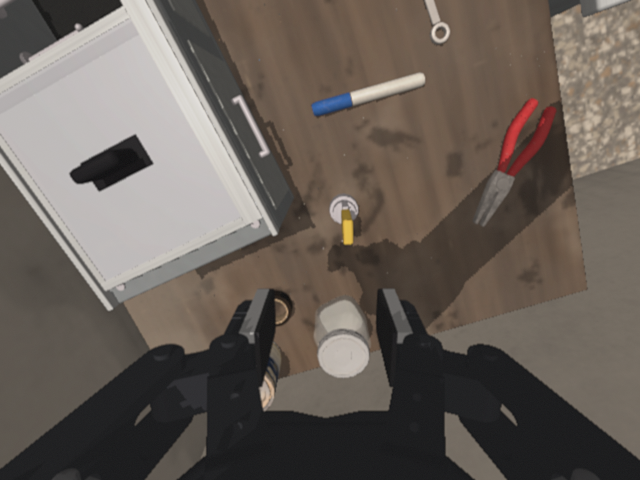

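```bash
python3 -m jog '0 0 0 1.4 0 0 45;0 0 0 1.4 0 0 45;0 0 0 1.4 0 0 45;0 0 0 1.4 0 0 45;0 0 0 1.4 0 0 45' >/dev/null
python3 -m jog '0 0 0 1.4 0 0 45;0 0 0 1.4 0 0 45;0 0 0 1.4 0 0 45;0 0 0 1.4 0 0 45;0 0 0 1.4 0 0 45'  >/dev/null
python3 -m jog '0 0 0 1.4 0 0 45;0 0 0 1.4 0 0 45;0 0 0 1.4 0 0 45;0 0 0 1.4 0 0 45;0 0 0 1.4 0 0 45'  >/dev/null
python3 -m jog '0 0 0 1.4 0 0 45;0 0 0 1.4 0 0 45;0 0 0 1.4 0 0 45;0 0 0 1.4 0 0 45;0 0 0 1.4 0 0 45'  >/dev/null
python3 -m jog '0 0 0 1.4 0 0 45;0 0 0 0.6 0 0 45;0 0 0 0 0 0 45;0 0 0 0 0 0 45' 
python3 -c "
from h import *
go((.484,.276,.2),np.radians(161))
print(bot.get_obs()['q'])
"
```

```text
t: 17.3
eef_pos: [0.4965, 0.248, 0.3047]
tool_rot: [0.7, 0.116, 0.695, -0.115]
contact_force: [-0.0, 0.7, 0.4]
gripper_width: 0.529
t 17.30 eef [0.4965 0.248  0.3047] jaw_az -18.9 F [-0.   0.7  0.4] w 45.1mm | shift [104.6  22.2 -21.5] rot [ 0.02  0.06 -0.02]
[-0.69494358  0.21058241  0.13919237  1.76729428 -0.02854146  1.16019339
 -0.87671128]
```

Now move over the yellow gauge, descend partway and look.

```bash
python3 -m jog '20 11 -11 0 0.06 0 45;30 11 -11 0 0 0 45;30 0 0 0 0 0 45;25 0 0 0 0 0 45;0 0 0 0 0 0 45'
python3 -m jog '0 0 0 0 0 0 45;0 0 0 0 0 0 45'
python3 - <<'E'
from h import *
go((.484,.276,.08),np.radians(161))
c=bot.calibration('wrist')
p,d=bot.read_camera('wrist');cv2.imwrite('pics/w12.png',p[...,::-1])
hsv=cv2.cvtColor(p,cv2.COLOR_RGB2HSV);H,S,V=[hsv[...,i].astype(int) for i in range(3)]
box=np.zeros((480,640),bool);box[150:400,250:400]=1
m=box&(H>18)&(H<33)&(S>120)&(V>190)
r=cv2.minAreaRect(np.argwhere(m)[:,::-1].astype(np.float32));print(r)
W=np.array([onz(c,u,v,.115)[:2] for u,v in cv2.boxPoints(r)]);print(W.mean(0));e=W[1:]-W[:-1];print(np.linalg.norm(e,axis=1),np.degrees(np.arctan2(e[:,1],e[:,0])))
E
```

```text
t: 17.8
eef_pos: [0.4808, 0.275, 0.1964]
tool_rot: [0.696, 0.115, 0.699, -0.116]
contact_force: [0.3, 0.5, 0.3]
gripper_width: 0.527
t: 18.0
eef_pos: [0.484, 0.2767, 0.2014]
tool_rot: [0.698, 0.118, 0.697, -0.114]
contact_force: [-0.4, 0.7, 0.7]
gripper_width: 0.525
t 18.00 eef [0.484  0.2767 0.2014] jaw_az -18.9 F [-0.4  0.7  0.7] w 44.8mm | shift [ 1.213e+02 -1.200e+00  1.000e-01] rot [ 0.02  0.01 -0.05]
((326.9179382324219, 243.11224365234375), (34.185096740722656, 13.37866497039795), 87.51044464111328)
[0.48500843 0.27643057]
[0.00902708 0.02464542 0.00930404] [ -16.39310856 -106.20095367  163.6815251 ]
```

View pics/w12.png

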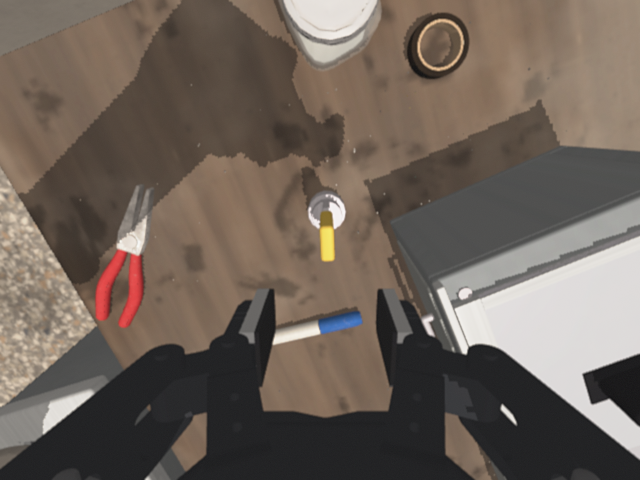

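```bash
python3 -m jog '30 0 0.5 -0.35 0 0 42;30 0 0.5 0 0 0 42;25 0 0 0 0 0 42;20 0 0 0 0 0 40;14 0 0 0 0 0 40'
python3 -m jog '0 0 0 0 0 0 40;0 0 0 0 0 0 40'
python3 - <<'E'
from h import *
go((.485,.2765,.08),np.radians(163))
p,d=bot.read_camera('wrist');crop(p,180,200,480,400,'w13',2.4)
E
```

```text
t: 18.55
eef_pos: [0.4843, 0.2765, 0.0805]
tool_rot: [0.7, 0.104, 0.699, -0.102]
contact_force: [0.1, -0.1, 0.6]
gripper_width: 0.47
t: 18.75
eef_pos: [0.4846, 0.2766, 0.0816]
tool_rot: [0.7, 0.105, 0.699, -0.102]
contact_force: [0.4, 0.1, 0.3]
gripper_width: 0.469
t 18.75 eef [0.4846 0.2766 0.0816] jaw_az -16.8 F [0.4 0.1 0.3] w 40.1mm | shift [1.6 0.  0.4] rot [ 0.03  0.   -0.04]
```

View pics/w13.png

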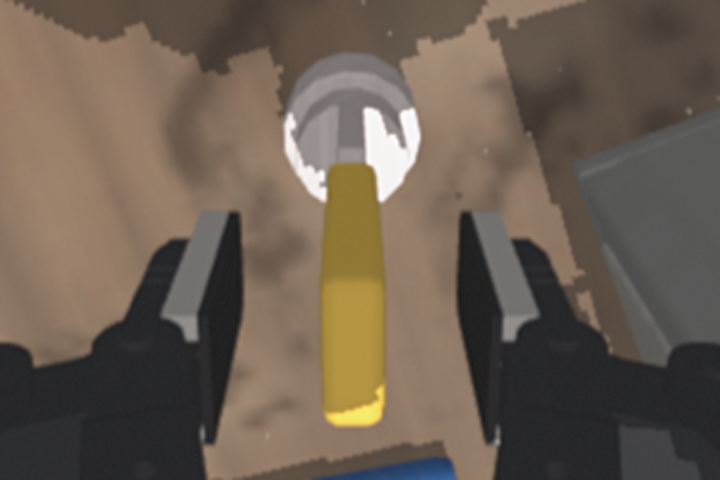

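```bash
python3 -m jog '0 0 0 0 0 0 0;0 0 0 0 0 0 0;0 0 0 0 0 0 0;0 0 0 0 0 0 0;0 0 0 0 0 0 0' 60
python3 -m jog '-5 0 0 0 0 0 0;-30 0 0 0 0 0 0;-40 0 0 0 0 0 0;-40 0 0 0 0 0 0;-40 0 0 0 0 0 0'
python3 -m jog '-40 0 0 0 0 0 0;-30 0 0 0 0 0 0;0 0 0 0 0 0 0;0 0 0 0 0 0 0'
python3 - <<'E'
from h import *
go(cab(-.040,-.015,.31),CAB[2])
E
```

```text
t: 19.3
eef_pos: [0.4848, 0.2766, 0.0816]
tool_rot: [0.7, 0.105, 0.699, -0.102]
contact_force: [0.7, 0.0, 5.5]
gripper_width: 0.107
t: 19.8
eef_pos: [0.4829, 0.2753, 0.2368]
tool_rot: [0.699, 0.104, 0.7, -0.103]
contact_force: [0.6, 0.7, -2.2]
gripper_width: 0.108
t: 20.2
eef_pos: [0.4833, 0.2754, 0.3054]
tool_rot: [0.699, 0.104, 0.7, -0.102]
contact_force: [-0.2, 0.1, -3.2]
gripper_width: 0.109
t 20.20 eef [0.4833 0.2754 0.3054] jaw_az -16.8 F [-0.2  0.1 -3.2] w 9.3mm | shift [  -5.3 -209.1  204.9] rot [-3.76 -0.   -0.02]
```

```bash
python3 -m jog '0 -20 20 0 0 0 0;0 -27 26 0 0 0 0;0 -30 29 0 0 0 0;0 -30 29 0 0 0 0;0 -30 29 0 0 0 0'
python3 -m jog '0 -30 29 0 0 0 0;0 -26 26 0 0 0 0;-4 -16 17 -0.9 0 0 0;0 0 0 -0.95 0 0 0;0 0 0 -0.95 0 0 0'
python3 -m jog '0 0 0 -0.95 0 0 0;0 0 0 0 0 0 0;0 0 0 0 0 0 0;0 0 0 0 0 0 0'
python3 - <<'E'
from h import *
go(cab(-.040,-.015,.31),CAB[2])
p,d=bot.read_camera('wrist');cv2.imwrite('pics/w14.png',p[...,::-1])
p,d=bot.read_camera('scene');crop(p,200,60,460,310,'s14',2.4)
E
```

```text
t: 20.7
eef_pos: [0.5707, 0.1043, 0.3027]
tool_rot: [0.698, 0.103, 0.701, -0.103]
contact_force: [-0.0, 0.0, -2.2]
gripper_width: 0.106
t: 21.2
eef_pos: [0.6186, 0.0149, 0.3061]
tool_rot: [0.705, -0.0, 0.709, 0.001]
contact_force: [-0.2, 0.6, -2.6]
gripper_width: 0.101
t: 21.6
eef_pos: [0.6193, 0.0163, 0.3081]
tool_rot: [0.706, -0.034, 0.707, 0.035]
contact_force: [-0.1, -0.7, -2.3]
gripper_width: 0.107
t 21.60 eef [0.6193 0.0163 0.3081] jaw_az 5.6 F [-0.1 -0.7 -2.3] w 9.1mm | shift [-1.9 -0.2 -0.1] rot [-0.02 -0.01 -0.02]
```

View pics/w14.png

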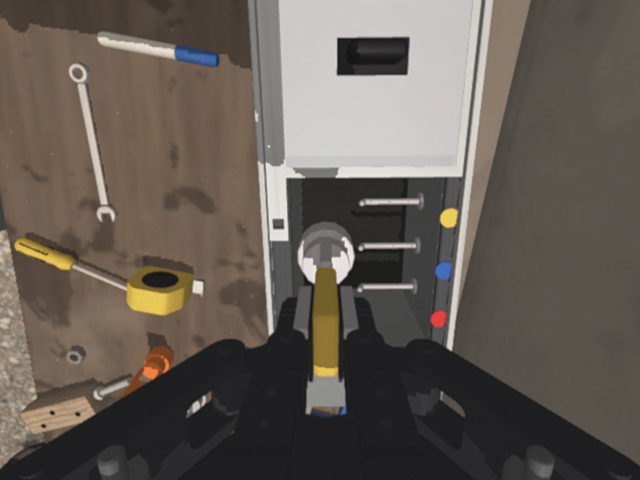

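View pics/s14.png

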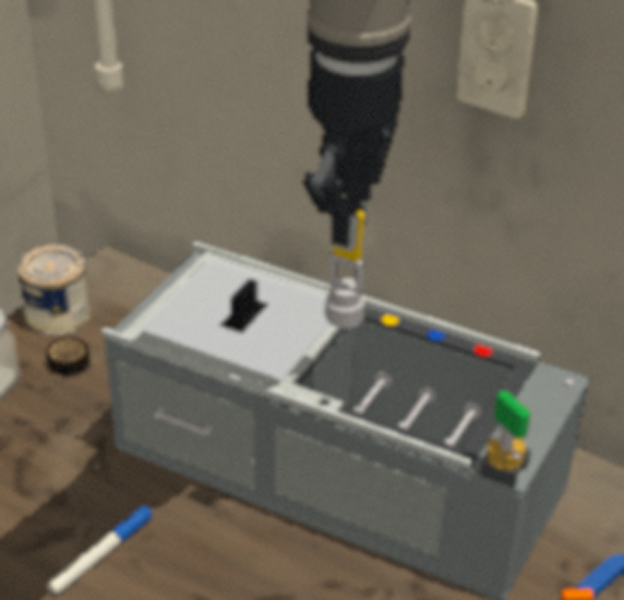

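```bash
python3 - <<'E'
from h import *
c=bot.calibration('wrist')
for n,P in dict(ytip=(-.004,-.015,.088),btip=(-.004,-.065,.088),rtip=(-.004,-.115,.088),yroot=(.062,-.015,.077),rroot=(.062,-.115,.077),fr=(-.072,.02,.15),br=(.062,.02,.15)).items(): print(n,np.round(proj(c,cab(*P))))
p=cv2.imread('pics/w14.png')[...,::-1];crop(p,240,150,480,330,'w14c',3.3)
E
```

```text
ytip [360. 203.]
btip [358. 248.]
rtip [357. 290.]
yroot [420. 201.]
rroot [413. 286.]
fr [288. 178.]
br [445. 178.]
```

View pics/w14c.png

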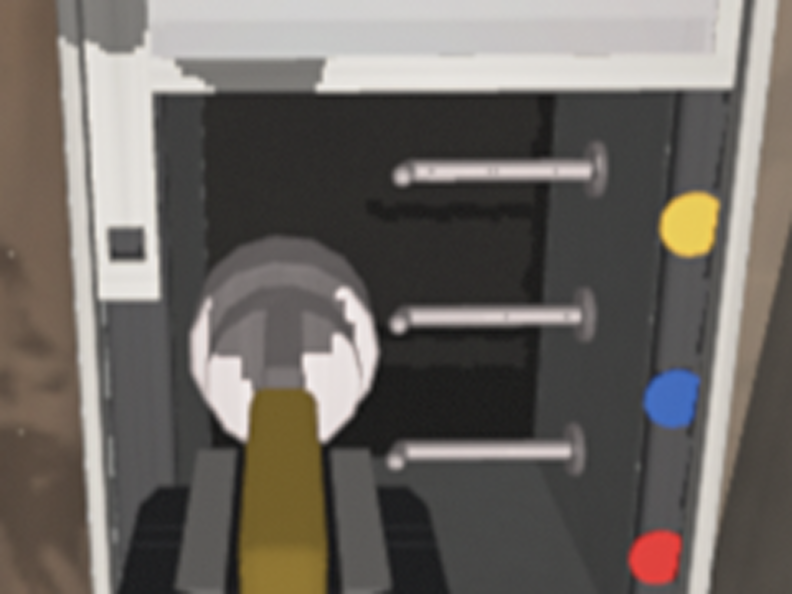

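```bash
python3 -m jog '20 0 0 0 0 0 0;30 0 0 0 0 0 0;30 0 0 0 0 0 0;20 0 0 0 0 0 0;0 0 0 0 0 0 0'
python3 -m jog '0 0 0 0 0 0 0;0 0 0 0 0 0 0'
python3 - <<'E'
from h import *
go(cab(-.040,-.015,.1166),CAB[2])
p,d=bot.read_camera('wrist');crop(p,180,100,480,400,'w15',2)
E
```

```text
t: 22.2
eef_pos: [0.6176, 0.0167, 0.2058]
tool_rot: [0.704, -0.034, 0.708, 0.036]
contact_force: [-1.1, -0.6, -3.1]
gripper_width: 0.107
t: 22.4
eef_pos: [0.6209, 0.0166, 0.2107]
tool_rot: [0.707, -0.034, 0.705, 0.036]
contact_force: [0.4, -0.4, -1.7]
gripper_width: 0.109
t 22.40 eef [0.6209 0.0166 0.2107] jaw_az 5.7 F [ 0.4 -0.4 -1.7] w 9.3mm | shift [94.1 -0.6 -2. ] rot [-0.01  0.03 -0.03]
```

View pics/w15.png

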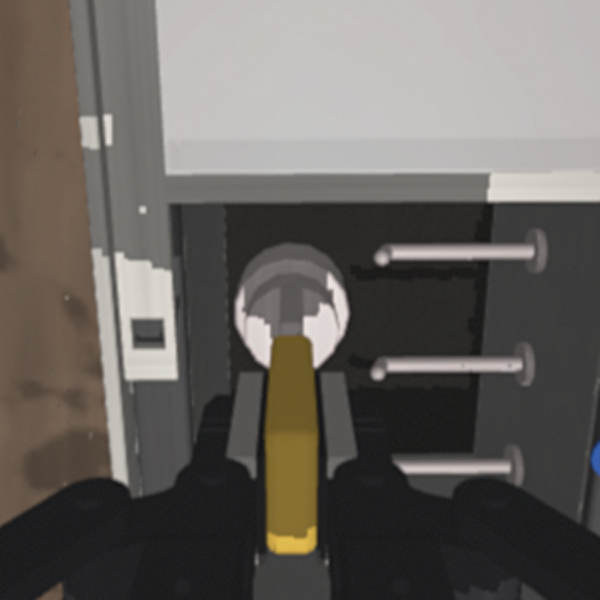

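```bash
python3 -m jog '15 -0.5 1 0 0 0 0;20 0 1 0 0 0 0;20 0 1 0 0 0 0;15 0 0 0 0 0 0;8 0 0 0 0 0 0'
python3 -m jog '8 0 0 0 0 0 0;5 0 0 0 0 0 0;0 0 0 0 0 0 0;0 0 0 0 0 0 0'
python3 - <<'E'
from h import *
go(cab(-.035,-.015,.1166),CAB[2])
p,d=bot.read_camera('wrist');crop(p,180,100,480,400,'w16',2)
p,d=bot.read_camera('scene');crop(p,260,130,460,310,'s16',4)
E
```

```text
t: 22.95
eef_pos: [0.622, 0.0166, 0.1292]
tool_rot: [0.706, -0.034, 0.707, 0.036]
contact_force: [-0.6, -0.1, -2.5]
gripper_width: 0.106
t: 23.35
eef_pos: [0.6232, 0.0166, 0.1185]
tool_rot: [0.707, -0.034, 0.706, 0.036]
contact_force: [-0.1, -0.2, -2.2]
gripper_width: 0.108
t 23.35 eef [0.6232 0.0166 0.1185] jaw_az 5.7 F [-0.1 -0.2 -2.2] w 9.2mm | shift [ 1.9 -0.1  0.9] rot [-0.01  0.01 -0.02]
```

View pics/w16.png

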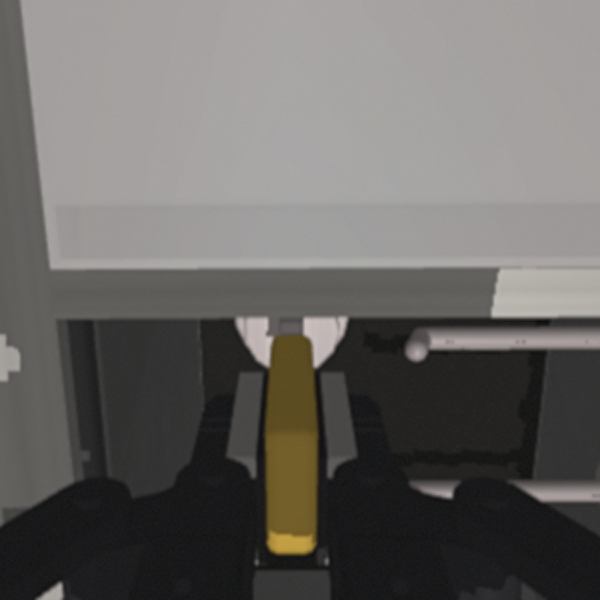

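View pics/s16.png

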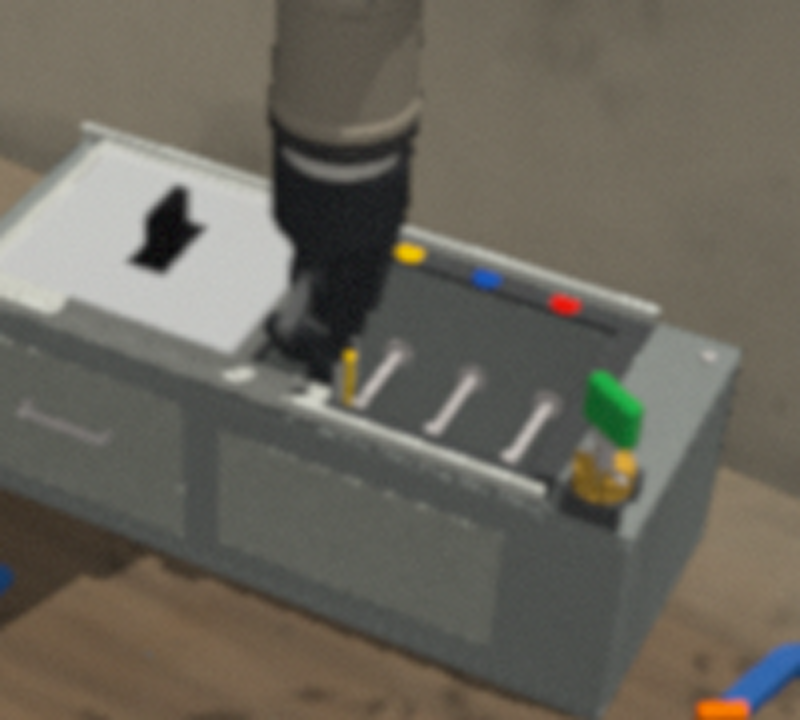

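```bash
python3 -m jog '1 0 8 0 0 0 0;0 0 10 0 0 0 0;0 0 10 0 0 0 0;0 0 0 0 0 0 0;0 0 0 0 0 0 0'
python3 -m jog '0 0 10 0 0 0 0;0 0 9 0 0 0 0;0 0 0 0 0 0 0;0 0 0 0 0 0 0'
python3 - <<'E'
from h import *
go(cab(.012,-.015,.1036),CAB[2])
p,d=bot.read_camera('wrist');crop(p,180,100,480,400,'w17',2)
E
```

```text
t: 23.95
eef_pos: [0.6509, 0.0194, 0.1168]
tool_rot: [0.706, -0.034, 0.706, 0.036]
contact_force: [-0.4, -0.4, -2.3]
gripper_width: 0.109
t: 24.35
eef_pos: [0.6698, 0.0213, 0.1169]
tool_rot: [0.706, -0.034, 0.706, 0.036]
contact_force: [-0.1, -1.0, -2.3]
gripper_width: 0.111
t 24.35 eef [0.6698 0.0213 0.1169] jaw_az 5.7 F [-0.1 -1.  -2.3] w 9.5mm | shift [13.3 -0.2  1.1] rot [-0.01  0.   -0.02]
```

View pics/w17.png

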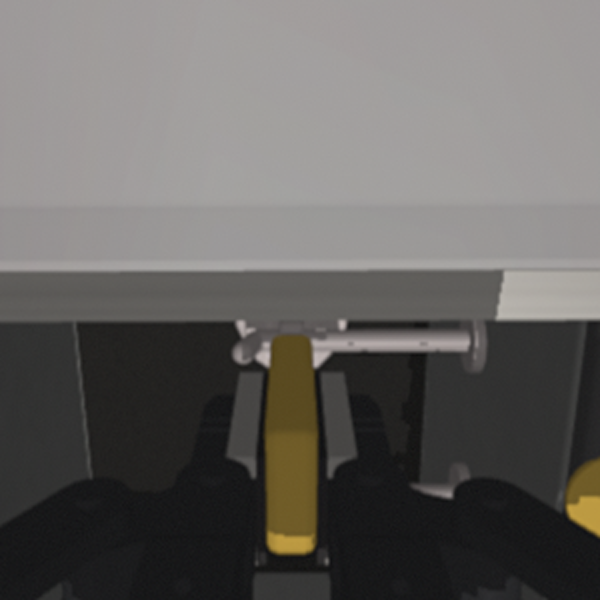

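```bash
python3 -m jog '6 0 1 0 0 0 0;4 0 0 0 0 0 0;2 0 0 0 0 0 0;0 0 0 0 0 0 0;0 0 0 0 0 0 0'
python3 -m jog '1 0 0 0 0 0 0;0 0 0 0 0 0 0'
python3 - <<'E'
from h import *
go(cab(.012,-.015,.1036),CAB[2])
E
```

```text
t: 24.9
eef_pos: [0.6706, 0.0214, 0.105]
tool_rot: [0.706, -0.034, 0.706, 0.036]
contact_force: [-0.6, -0.4, -2.2]
gripper_width: 0.108
t: 25.1
eef_pos: [0.6706, 0.0214, 0.1041]
tool_rot: [0.706, -0.034, 0.706, 0.036]
contact_force: [1.4, 0.3, -2.2]
gripper_width: 0.107
t 25.10 eef [0.6706 0.0214 0.1041] jaw_az 5.7 F [ 1.4  0.3 -2.2] w 9.2mm | shift [ 0.5 -0.2  0.3] rot [-0.01  0.01 -0.03]
```

```bash
python3 -m jog '0.7 0 0 0 0 0 0;0 0 0 0 0 0 0;0.7 0 0 0 0 0 0;0 0 0 0 0 0 0'
python3 -m jog '0.5 0 0 0 0 0 0;0 0 0 0 0 0 0'

```

```text
t: 25.5
eef_pos: [0.6709, 0.0215, 0.1033]
tool_rot: [0.707, -0.034, 0.706, 0.036]
contact_force: [-2.5, 0.3, 4.0]
gripper_width: 0.104
t: 25.7
eef_pos: [0.6709, 0.0214, 0.1032]
tool_rot: [0.707, -0.034, 0.706, 0.036]
contact_force: [-3.8, -0.5, 7.4]
gripper_width: 0.106
```

```bash
python3 -m jog '-0.5 0 0 0 0 0 28;0 0 0 0 0 0 28;0 0 0 0 0 0 28;0 0 0 0 0 0 28'
python3 - <<'E'
from h import *
p,d=bot.read_camera('wrist');crop(p,180,100,480,400,'w18',2)
E
python3 -m jog '-10 0 0 0 0 0 28;-25 0 0 0 0 0 28;-40 0 0 0 0 0 28;-40 0 0 0 0 0 28;-40 0 0 0 0 0 28'
python3 -m jog '-40 0 0 0 0 0 40;0 0 0 0 0 0 40;0 0 0 0 0 0 40'
python3 - <<'E'
from h import *
go(cab(.012,-.015,.1036),CAB[2])
p,d=bot.read_camera('wrist');cv2.imwrite('pics/w19.png',p[...,::-1])
p,d=bot.read_camera('scene');crop(p,260,130,460,310,'s19',4)
p,d=bot.read_camera('top');cv2.imwrite('pics/top19.png',p[...,::-1])
E
```

```text
t: 26.1
eef_pos: [0.6706, 0.0214, 0.1024]
tool_rot: [0.706, -0.034, 0.706, 0.036]
contact_force: [0.6, 0.5, 0.5]
gripper_width: 0.329
t: 26.65
eef_pos: [0.6704, 0.0209, 0.26]
tool_rot: [0.707, -0.034, 0.706, 0.036]
contact_force: [0.0, 0.1, -0.4]
gripper_width: 0.326
t: 26.95
eef_pos: [0.6711, 0.0208, 0.2996]
tool_rot: [0.708, -0.034, 0.705, 0.036]
contact_force: [-0.6, 0.6, -0.6]
gripper_width: 0.469
t 26.95 eef [0.6711 0.0208 0.2996] jaw_az 5.7 F [-0.6  0.6 -0.6] w 40.1mm | shift [ 1.96e+02 -1.00e-01 -8.00e-01] rot [-0.01  0.04 -0.03]
```

View pics/w18.png

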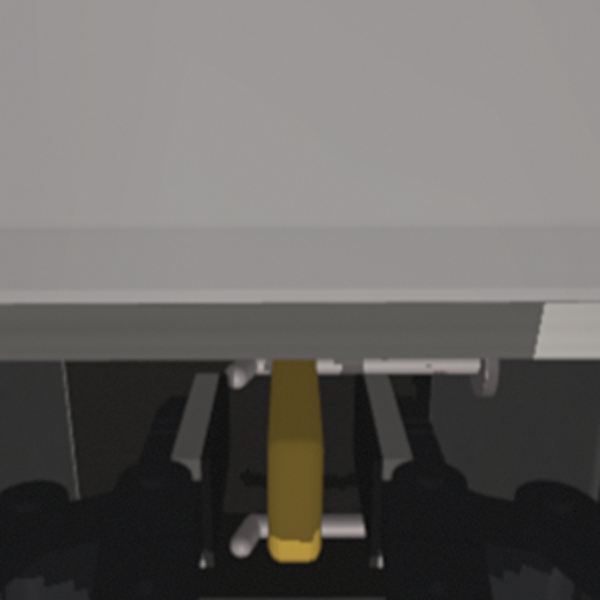

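View pics/w19.png

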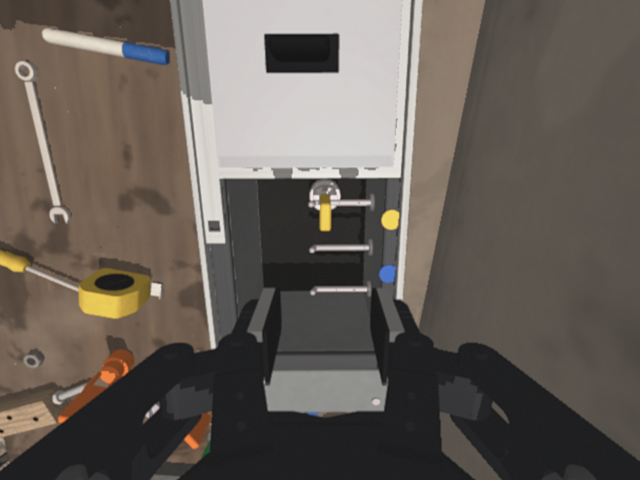

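View pics/s19.png

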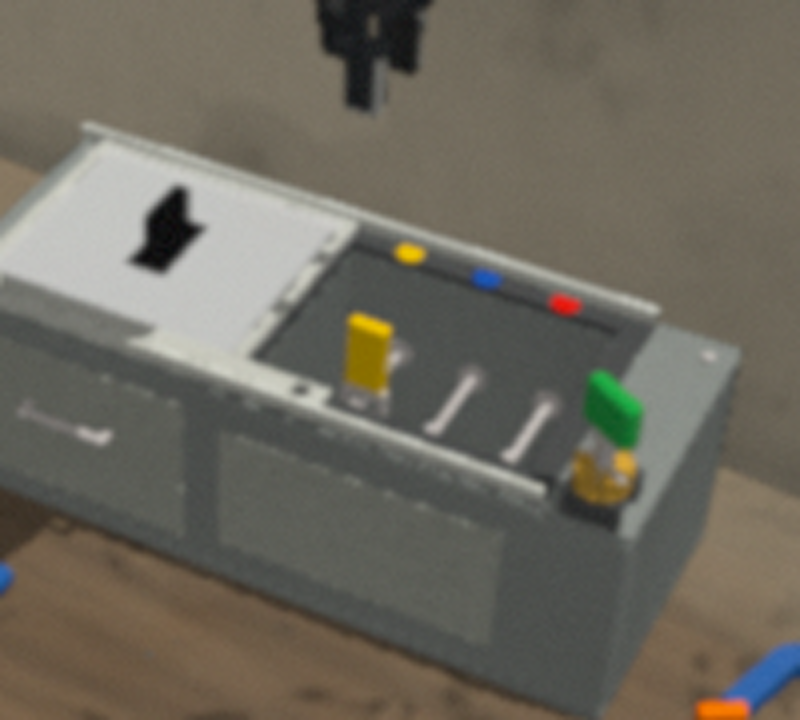

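```bash
python3 - <<'E'
from h import *
c=bot.calibration('top');p=cv2.imread('pics/top19.png')[...,::-1]
hsv=cv2.cvtColor(p,cv2.COLOR_RGB2HSV);H,S,V=[hsv[...,i].astype(int) for i in range(3)]
box=np.zeros((480,640),bool);box[255:310,435:475]=1
m=box&(H>100)&(H<125)&(S>130);n,l,st,ce=cv2.connectedComponentsWithStats(m.astype(np.uint8));print(st[1:],ce[1:])
for q in ce[1:]: P=onz(c,*q,.108);print(P)
go((P[0],P[1],.30),CAB[2])
crop(p,400,220,500,330,'t19',5)
E
```

```text
[[447 274  11   5  33]] [[452.21212121 276.09090909]]
[ 0.454872   -0.31318031  0.108     ]
t 27.10 eef [0.6697 0.021  0.2963] jaw_az 5.7 F [-0.2  1.3 -0.2] w 39.7mm | shift [  -4.  -311.1 -247.1] rot [-0.01 -0.02 -0.03]
```

View pics/t19.png

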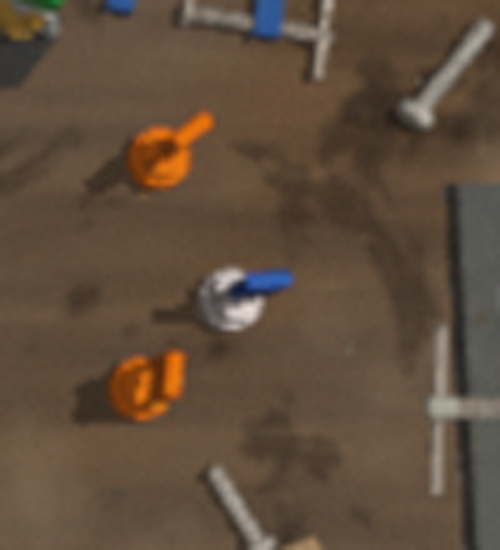

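```bash
python3 -m jog '-2 -25 -20 0 0 0 45;-2 -36 -28 0 0 0 45;0 -36 -28 0 0 0 45;0 -36 -28 0 0 0 45;0 -36 -28 0 0 0 45'
python3 -m jog '0 -36 -28 0 0 0 45;0 -36 -28 0 0 0 45;0 -36 -28 0 0 0 45;0 -20 -18 0 0 0 45;0 -14 -12 0 0 0 45'
python3 -m jog '0 0 0 0 0 0 45;0 0 0 0 0 0 45;0 0 0 0 0 0 45'
cat > tab.py <<'E'
from h import *
import sys
n=sys.argv[1]
c=bot.calibration('wrist')
p,d=bot.read_camera('wrist');cv2.imwrite('pics/%s.png'%n,p[...,::-1])
hsv=cv2.cvtColor(p,cv2.COLOR_RGB2HSV);H,S,V=[hsv[...,i].astype(int) for i in range(3)]
m=(H>100)&(H<125)&(S>130);k,l,st,ce=cv2.connectedComponentsWithStats(m.astype(np.uint8))
for i in range(1,k):
    if st[i,4]<100: continue
    q=l==i;vt=np.percentile(V[q],90);qq=q&(V>vt-35)
    r=cv2.minAreaRect(np.argwhere(qq)[:,::-1].astype(np.float32))
    W=np.array([onz(c,u,v,.115)[:2] for u,v in cv2.boxPoints(r)]);e=W[1:]-W[:-1]
    print(st[i],ce[i].round(),vt,qq.sum(),W.mean(0).round(4),np.linalg.norm(e,axis=1).round(4),np.degrees(np.arctan2(e[:,1],e[:,0])).round(1))
E
python3 tab.py w20; python3 -c "
from h import *
go((.455,-.313,.3),CAB[2])"
```

```text
t: 27.6
eef_pos: [0.5542, -0.1616, 0.2998]
tool_rot: [0.706, -0.034, 0.707, 0.036]
contact_force: [0.6, -0.3, -0.0]
gripper_width: 0.524
t: 28.1
eef_pos: [0.4541, -0.3152, 0.2996]
tool_rot: [0.706, -0.033, 0.707, 0.035]
contact_force: [-0.0, 0.4, -0.1]
gripper_width: 0.524
t: 28.4
eef_pos: [0.4576, -0.3114, 0.3001]
tool_rot: [0.706, -0.035, 0.706, 0.037]
contact_force: [0.8, 0.1, -0.3]
gripper_width: 0.524
[ 443  152   84   92 2284] [494. 201.] 174.0 1902 [ 0.6092 -0.2883] [0.0822 0.0528 0.0841] [ 79.9 -14.7 -97.4]
[316 192  10  32 276] [320. 209.] 203.0 188 [ 0.4528 -0.3127] [0.0066 0.0225 0.0067] [   5.8  -84.3 -174.2]
t 28.45 eef [ 0.4577 -0.3115  0.3002] jaw_az 5.9 F [-0.2  0.2 -0.3] w 45.0mm | shift [ 0.2 -1.3 -2.8] rot [ 0.02  0.   -0.03]
```

View pics/w20.png

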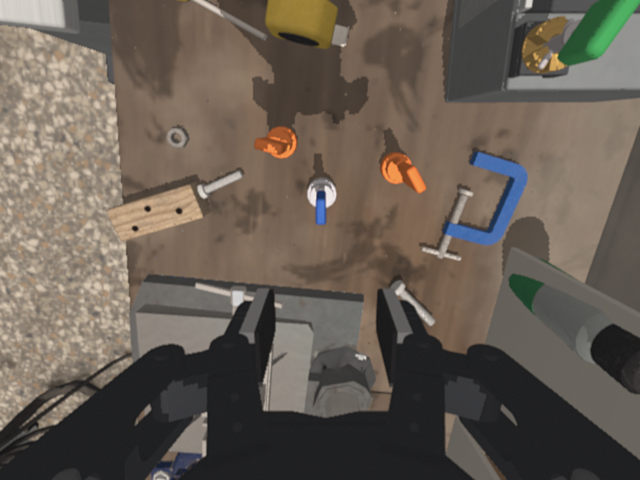

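```bash
python3 -m jog '25 -0.5 -2.5 0 0 0 45;30 -0.5 -2.5 0 0 0 45;25 0 0 0 0 0 42;15 0 0 0 0 0 42;5 0 0 0 0 0 42'
python3 -m jog '0 0 0 0 0 0 42;0 0 0 0 0 0 42'
python3 tab.py w21; python3 -c "
from h import *
go((.453,-.3127,.082),CAB[2])
c=bot.calibration('top');P=cloud(c,np.load('pics/top0.npy'))
m=(P[...,2]>.03)&(P[...,1]<-.34)&(P[...,1]>-.45)&(P[...,0]>.38)&(P[...,0]<.54);Q=P[m];print(Q[:,1].max(),Q[:,2].max());m=Q[:,2]>.1;print(Q[m][:,1].max() if m.any() else None)"
```

```text
t: 28.95
eef_pos: [0.4517, -0.3125, 0.1988]
tool_rot: [0.705, -0.034, 0.707, 0.038]
contact_force: [-0.1, 0.3, 0.5]
gripper_width: 0.49
t: 29.15
eef_pos: [0.4527, -0.3142, 0.2015]
tool_rot: [0.707, -0.035, 0.706, 0.036]
contact_force: [-0.2, -0.5, 0.4]
gripper_width: 0.494
[ 478  156  111  116 3938] [545. 217.] 179.0 3066 [ 0.5931 -0.285 ] [0.0759 0.0478 0.0786] [ 79.9 -16.2 -96.6]
[320 210  13  48 576] [326. 235.] 210.0 344 [ 0.4528 -0.3128] [0.0067 0.023  0.0069] [   5.7  -84.  -174.3]
t 29.20 eef [ 0.4527 -0.3144  0.2017] jaw_az 5.7 F [0.6 0.1 1.3] w 42.0mm | shift [119.7   1.5   0.2] rot [-0.    0.02 -0.02]
-0.39341604493003307 0.1459751884517022
-0.39341604493003307
```

View pics/w21.png

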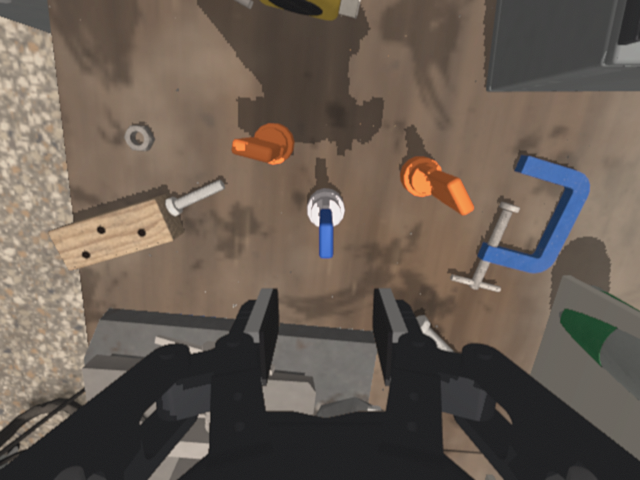

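The blue tab on a steel foot is at (326,235). The all-orange look-alikes are at (265,148) and (440,188). Blue fits the description, and the crop t19 confirmed it.

```bash
python3 -m jog '30 1 0 0 0 0 42;30 0.5 0 0 0 0 42;25 0 0 0 0 0 42;20 0 0 0 0 0 42;14 0 0 0 0 0 42'
python3 -m jog '0 0 0 0 0 0 40;0 0 0 0 0 0 40'
python3 - <<'E'
from h import *
go((.453,-.3127,.082),CAB[2])
p,d=bot.read_camera('wrist');crop(p,180,200,480,400,'w22',2.4)
E
```

```text
t: 29.7
eef_pos: [0.452, -0.3124, 0.0812]
tool_rot: [0.706, -0.034, 0.706, 0.036]
contact_force: [-0.7, 0.7, -0.3]
gripper_width: 0.498
t: 29.9
eef_pos: [0.4523, -0.3129, 0.0825]
tool_rot: [0.707, -0.034, 0.706, 0.036]
contact_force: [0.6, -0.2, 0.0]
gripper_width: 0.472
t 29.90 eef [ 0.4523 -0.3129  0.0825] jaw_az 5.7 F [ 0.6 -0.2  0. ] w 40.3mm | shift [0.5 0.1 0.7] rot [-0.01  0.01 -0.02]
```

View pics/w22.png

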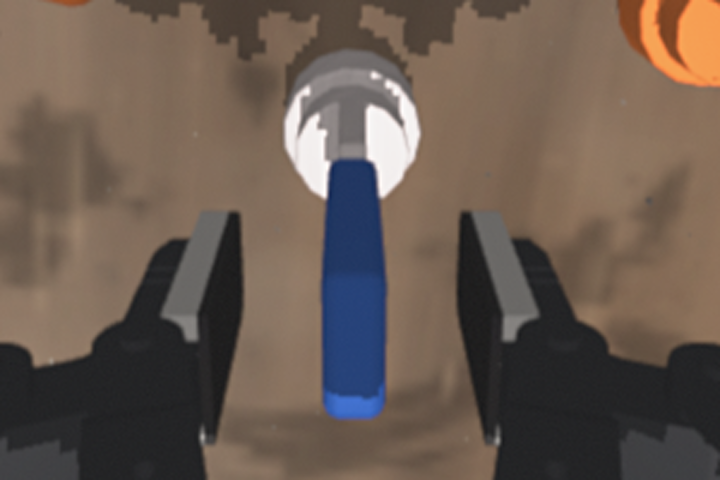

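```bash
python3 -m jog '0 0 0 0 0 0 0;0 0 0 0 0 0 0;0 0 0 0 0 0 0;0 0 0 0 0 0 0;0 0 0 0 0 0 0' 60
python3 -m jog '-5 0 0 0 0 0 0;-30 0 0 0 0 0 0;-40 0 0 0 0 0 0;-45 0 0 0 0 0 0;-45 0 0 0 0 0 0'
python3 -m jog '-45 0 0 0 0 0 0;-40 0 0 0 0 0 0;-25 0 0 0 0 0 0;0 0 0 0 0 0 0;0 0 0 0 0 0 0'
python3 - <<'E'
from h import *
go(cab(-.035,-.065,.31),CAB[2])
E
```

```text
t: 30.45
eef_pos: [0.4527, -0.3129, 0.0826]
tool_rot: [0.707, -0.035, 0.705, 0.036]
contact_force: [-0.3, 0.0, 5.9]
gripper_width: 0.106
t: 30.95
eef_pos: [0.4506, -0.3125, 0.2479]
tool_rot: [0.706, -0.034, 0.707, 0.036]
contact_force: [1.3, -0.7, -1.6]
gripper_width: 0.109
t: 31.45
eef_pos: [0.4511, -0.3129, 0.3562]
tool_rot: [0.706, -0.034, 0.706, 0.036]
contact_force: [-1.0, -0.6, -1.6]
gripper_width: 0.106
t 31.45 eef [ 0.4511 -0.3129  0.3562] jaw_az 5.7 F [-1.  -0.6 -1.6] w 9.0mm | shift [ 47.  260.5 205. ] rot [-0.01  0.   -0.03]
```

```bash
python3 -m jog '0 20 16 0 0 0 0;0 32 25 0 0 0 0;0 34 27 0 0 0 0;0 34 27 0 0 0 0;0 34 27 0 0 0 0'
python3 -m jog '0 34 27 0 0 0 0;0 32 25 0 0 0 0;0 24 19 0 0 0 0;10 16 12 0 0 0 0;20 0 0 0 0 0 0'
python3 -m jog '16 0 0 0 0 0 0;0 0 0 0 0 0 0;0 0 0 0 0 0 0;0 0 0 0 0 0 0'
python3 - <<'E'
from h import *
go(cab(-.035,-.065,.2),CAB[2])
p,d=bot.read_camera('wrist');cv2.imwrite('pics/w23.png',p[...,::-1])
c=bot.calibration('wrist')
for n,P in dict(ytip=(-.004,-.015,.088),btip=(-.004,-.065,.088),rtip=(-.004,-.115,.088),fr=(-.072,.02,.15)).items(): print(n,np.round(proj(c,cab(*P))))
E
```

```text
t: 31.95
eef_pos: [0.5572, -0.146, 0.3547]
tool_rot: [0.705, -0.034, 0.708, 0.036]
contact_force: [0.6, -0.2, -1.7]
gripper_width: 0.11
t: 32.45
eef_pos: [0.6308, -0.0302, 0.3256]
tool_rot: [0.706, -0.036, 0.706, 0.038]
contact_force: [-0.2, 0.6, -2.2]
gripper_width: 0.102
t: 32.85
eef_pos: [0.6299, -0.0346, 0.312]
tool_rot: [0.707, -0.034, 0.706, 0.036]
contact_force: [0.4, -0.0, -1.7]
gripper_width: 0.109
t 32.85 eef [ 0.6299 -0.0346  0.312 ] jaw_az 5.7 F [ 0.4 -0.  -1.7] w 9.3mm | shift [112.    1.2  -0.7] rot [-0.02  0.01 -0.02]
ytip [355. 152.]
btip [354. 201.]
rtip [353. 246.]
fr [279. 114.]
```

View pics/w23.png

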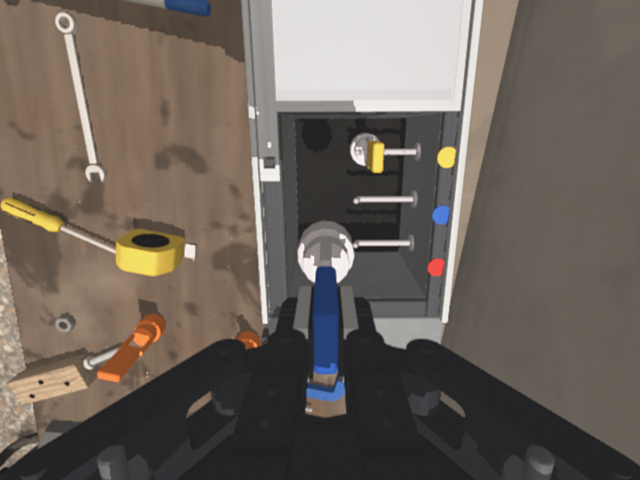

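```bash
python3 -m jog '20 1 0 0 0 0 0;30 0 0 0 0 0 0;30 0 0 0 0 0 0;20 0 0 0 0 0 0;10 0 0 0 0 0 0'
python3 -m jog '20 0 0 0 0 0 0;25 0 0 0 0 0 0;20 0 0 0 0 0 0;12 0 0 0 0 0 0;6 0 0 0 0 0 0'
python3 -m jog '0 0 0 0 0 0 0;0 0 0 0 0 0 0'
python3 - <<'E'
from h import *
go(cab(-.035,-.065,.1186),CAB[2])
p,d=bot.read_camera('wrist');crop(p,180,100,480,400,'w24',2)
E
```

```text
t: 33.4
eef_pos: [0.629, -0.0328, 0.2001]
tool_rot: [0.706, -0.034, 0.707, 0.036]
contact_force: [0.6, 0.8, -1.8]
gripper_width: 0.109
t: 33.9
eef_pos: [0.6299, -0.0325, 0.1182]
tool_rot: [0.706, -0.034, 0.706, 0.036]
contact_force: [-0.3, 0.6, -1.9]
gripper_width: 0.107
t: 34.1
eef_pos: [0.6306, -0.0325, 0.1196]
tool_rot: [0.707, -0.034, 0.705, 0.036]
contact_force: [0.8, -0.5, -1.4]
gripper_width: 0.104
t 34.10 eef [ 0.6306 -0.0325  0.1196] jaw_az 5.7 F [ 0.8 -0.5 -1.4] w 8.9mm | shift [ 1.  -0.5 -1.5] rot [-0.01  0.02 -0.02]
```

View pics/w24.png

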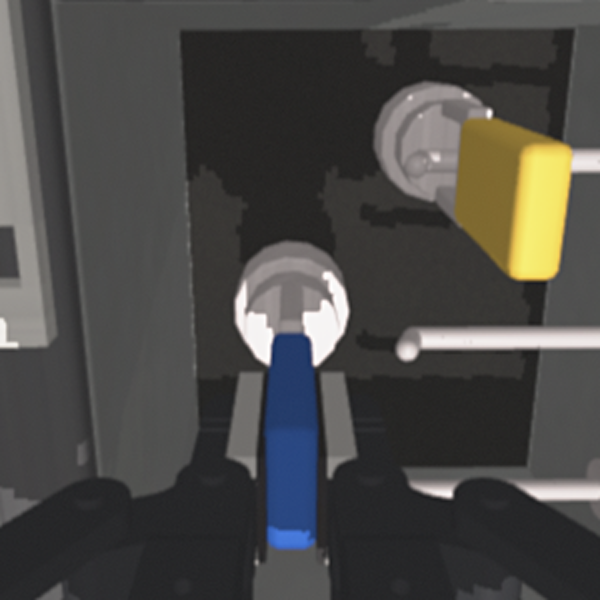

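```bash
python3 -m jog '1.5 0 8 0 0 0 0;0 0 10 0 0 0 0;0 0 10 0 0 0 0;0 0 0 0 0 0 0;0 0 0 0 0 0 0'
python3 -m jog '0 0 9 0 0 0 0;0 0 9 0 0 0 0;0 0 0 0 0 0 0;0 0 0 0 0 0 0'
python3 - <<'E'
from h import *
go(cab(.012,-.065,.1046),CAB[2])
p,d=bot.read_camera('wrist');crop(p,180,100,480,400,'w25',2)
E
```

```text
t: 34.65
eef_pos: [0.6578, -0.0296, 0.1168]
tool_rot: [0.706, -0.034, 0.706, 0.036]
contact_force: [-0.5, 0.4, -2.1]
gripper_width: 0.11
t: 35.05
eef_pos: [0.6756, -0.0278, 0.1168]
tool_rot: [0.706, -0.034, 0.706, 0.036]
contact_force: [0.6, 0.4, -2.1]
gripper_width: 0.108
t 35.05 eef [ 0.6756 -0.0278  0.1168] jaw_az 5.7 F [ 0.6  0.4 -2.1] w 9.3mm | shift [12.2 -0.7  0.2] rot [-0.01  0.   -0.02]
```

View pics/w25.png

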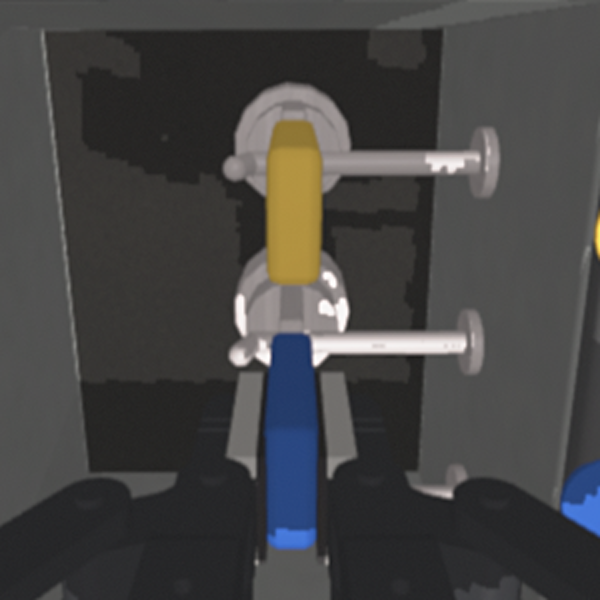

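Hook is through the window; lower onto it.

```bash
python3 -m jog '6 0 0 0 0 0 0;4 0 0 0 0 0 0;1.5 0 0 0 0 0 0;0 0 0 0 0 0 0;0 0 0 0 0 0 0'
python3 -m jog '0.7 0 0 0 0 0 0;0 0 0 0 0 0 0;0.7 0 0 0 0 0 0;0 0 0 0 0 0 0'

```

```text
t: 35.6
eef_pos: [0.6755, -0.0279, 0.1055]
tool_rot: [0.706, -0.034, 0.706, 0.036]
contact_force: [0.1, 1.2, -2.3]
gripper_width: 0.105
t: 36.0
eef_pos: [0.6757, -0.0278, 0.1045]
tool_rot: [0.707, -0.034, 0.706, 0.036]
contact_force: [-0.4, -0.8, 1.1]
gripper_width: 0.108
```

```bash
python3 -m jog '0 0 0 0 0 0 28;0 0 0 0 0 0 28;0 0 0 0 0 0 28;0 0 0 0 0 0 28'
python3 -m jog '-10 0 0 0 0 0 28;-25 0 0 0 0 0 28;-40 0 0 0 0 0 28;-40 0 0 0 0 0 28;-40 0 0 0 0 0 28'
python3 -m jog '-30 0 0 0 0 0 40;0 0 0 0 0 0 40;0 0 0 0 0 0 40'
python3 - <<'E'
from h import *
go(cab(-.007,.112,.29),CAB[2]+np.pi/2)
p,d=bot.read_camera('wrist');cv2.imwrite('pics/w26.png',p[...,::-1])
p,d=bot.read_camera('scene');crop(p,260,130,460,310,'s26',4)
E
```

```text
t: 36.4
eef_pos: [0.6756, -0.0278, 0.1042]
tool_rot: [0.706, -0.034, 0.706, 0.036]
contact_force: [0.2, 0.2, -0.4]
gripper_width: 0.333
t: 36.9
eef_pos: [0.6754, -0.0283, 0.2616]
tool_rot: [0.707, -0.034, 0.706, 0.036]
contact_force: [0.8, -0.1, -0.3]
gripper_width: 0.325
t: 37.2
eef_pos: [0.6757, -0.0284, 0.2905]
tool_rot: [0.707, -0.034, 0.705, 0.036]
contact_force: [-0.8, -0.3, 0.1]
gripper_width: 0.471
t 37.20 eef [ 0.6757 -0.0284  0.2905] jaw_az 5.7 F [-0.8 -0.3  0.1] w 40.2mm | shift [  0.9 176.9 -18.9] rot [14.99  0.   -0.04]
```

View pics/w26.png

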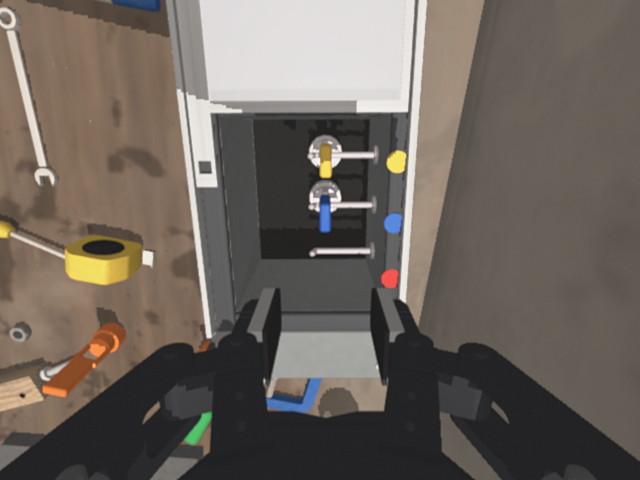

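View pics/s26.png

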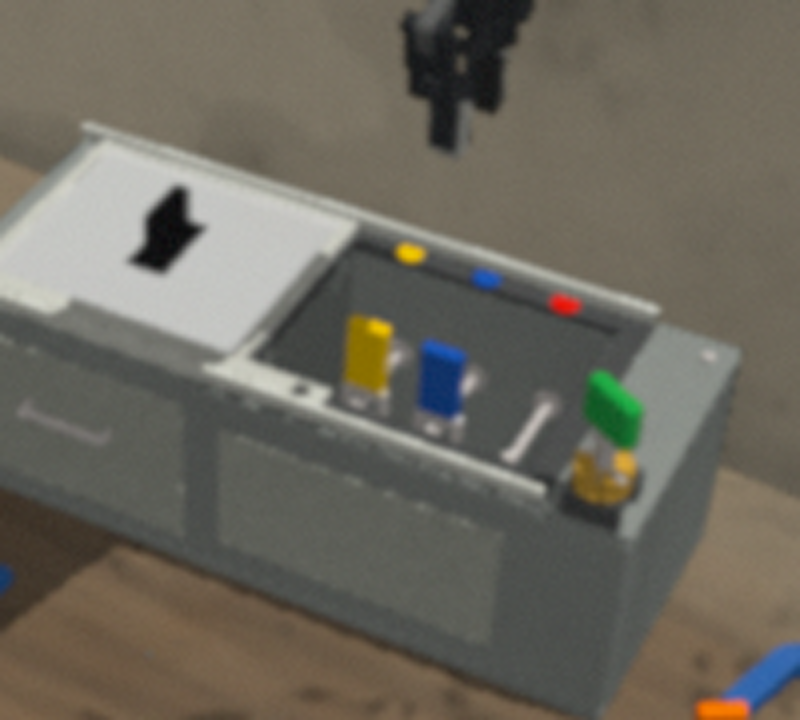

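```bash
python3 -m jog '0 25 -3 0 0 0 45;0 32 -3 0 0 0 45;0 34 -3 0 0 0 45;0 34 -3 0 0 0 45;0 28 -3 -1.2 0 0 45'
python3 -m jog '0 24 2 -1.35 0 0 45;0 0 0 -1.4 0 0 45;0 0 0 -1.4 0 0 45;0 0 0 -1.4 0 0 45;0 0 0 -1.4 0 0 45'
python3 -m jog '0 0 0 -1.4 0 0 45;0 0 0 -1.4 0 0 45;0 0 0 -1.4 0 0 45;0 0 0 -1.4 0 0 45;0 0 0 -1.25 0 0 45'
python3 -m jog '0 0 0 0 0 0 45;0 0 0 0 0 0 45'
python3 -c "
from h import *
go((.6408,.1462,.165),CAB[2]+np.pi/2)
p,d=bot.read_camera('top');cv2.imwrite('pics/top27.png',p[...,::-1])"
```

```text
t: 37.8
eef_pos: [0.6439, 0.1248, 0.2877]
tool_rot: [0.702, -0.08, 0.703, 0.082]
contact_force: [-0.9, 0.4, -0.5]
gripper_width: 0.53
t: 38.3
eef_pos: [0.6411, 0.1462, 0.2877]
tool_rot: [0.627, -0.325, 0.628, 0.327]
contact_force: [0.2, -0.2, 0.5]
gripper_width: 0.527
t: 38.8
eef_pos: [0.6411, 0.146, 0.2877]
tool_rot: [0.473, -0.525, 0.473, 0.527]
contact_force: [0.2, 0.4, 1.3]
gripper_width: 0.527
t: 39.0
eef_pos: [0.6415, 0.146, 0.2884]
tool_rot: [0.476, -0.522, 0.475, 0.524]
contact_force: [-0.0, 1.3, 0.4]
gripper_width: 0.527
t 39.00 eef [0.6415 0.146  0.2884] jaw_az 95.5 F [-0.   1.3  0.4] w 45.0mm | shift [ 1.234e+02  5.000e-01 -1.000e-01] rot [-0.04  0.02 -0.01]
```

View pics/top19.png

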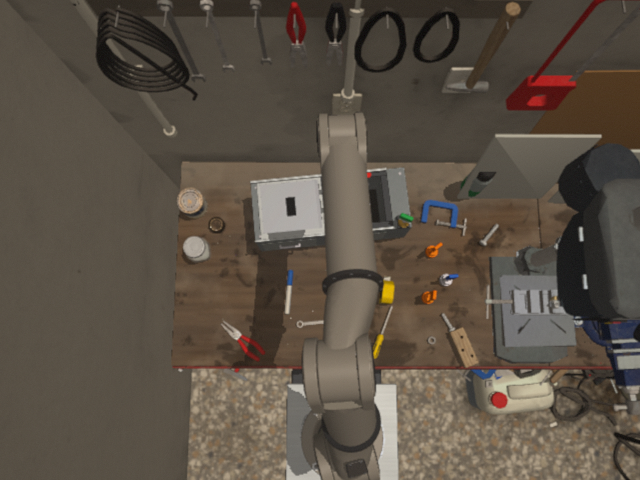

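No red gauge on the bench. Both present gauges hang. Now close the shutter.

```bash
python3 -m jog '30 0 0 0 0 0 42;35 0 0 0 0 0 42;30 0 0 0 0 0 42;20 0 0 0 0 0 42;0 0 0 0 0 0 42'
python3 -m jog '8 0 0 0 0 0 40;0 0 0 0 0 0 40;0 0 0 0 0 0 40'
python3 -c "
from h import *
go((.6408,.1462,.165),CAB[2]+np.pi/2)
p,d=bot.read_camera('wrist');crop(p,180,150,480,400,'w28',2.4)"
```

```text
t: 39.55
eef_pos: [0.6396, 0.146, 0.1709]
tool_rot: [0.474, -0.522, 0.476, 0.526]
contact_force: [-0.2, 0.2, -0.3]
gripper_width: 0.496
t: 39.85
eef_pos: [0.6426, 0.1468, 0.1676]
tool_rot: [0.476, -0.524, 0.473, 0.524]
contact_force: [-0.4, -0.9, 0.6]
gripper_width: 0.471
t 39.85 eef [0.6426 0.1468 0.1676] jaw_az 95.7 F [-0.4 -0.9  0.6] w 40.3mm | shift [ 2.6  1.8 -0.4] rot [-0.01  0.03  0.02]
```

View pics/w28.png

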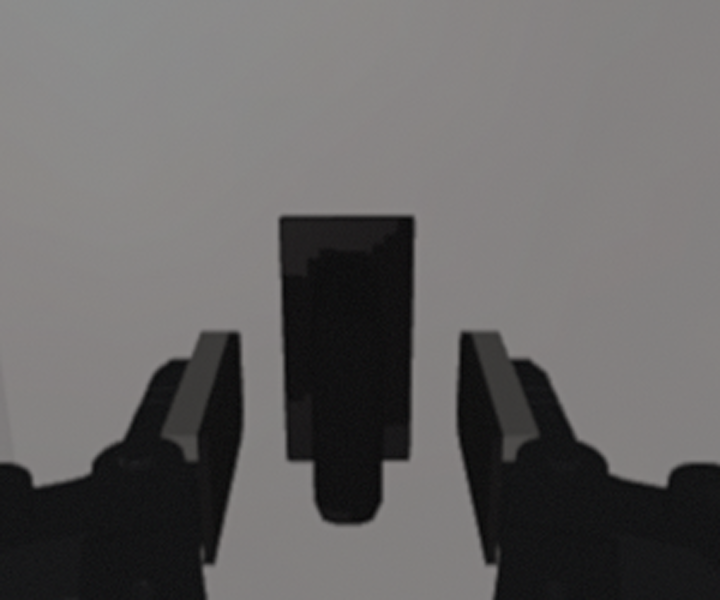

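```bash
python3 -m jog '2 1 0 0 0 0 30;0 0 0 0 0 0 5;0 0 0 0 0 0 5;0 0 0 0 0 0 5;0 0 0 0 0 0 5' 40
python3 -m jog '0 0 0 0 0 0 5;0 0 -5 0 0 0 5;0 0 -12 0 0 0 5;0 0 -15 0 0 0 5;0 0 -15 0 0 0 5'
python3 -m jog '0 0 -15 0 0 0 5;0 0 -15 0 0 0 5;0 0 -15 0 0 0 5;0 0 -15 0 0 0 5;0 0 -15 0 0 0 5'
python3 -m jog '0 0 -15 0 0 0 5;0 0 -15 0 0 0 5;0 0 -10 0 0 0 5;0 0 -6 0 0 0 5;0 0 -4 0 0 0 5'
python3 -m jog '0 0 -3 0 0 0 5;0 0 -1.5 0 0 0 5;0 0 0 0 0 0 5;0 0 0 0 0 0 5'
```

```text
t: 40.4
eef_pos: [0.6409, 0.1461, 0.1649]
tool_rot: [0.475, -0.524, 0.474, 0.525]
contact_force: [-1.6, -2.1, 4.0]
gripper_width: 0.132
t: 40.9
eef_pos: [0.6458, 0.0994, 0.1649]
tool_rot: [0.475, -0.524, 0.473, 0.525]
contact_force: [-2.0, 2.5, 5.7]
gripper_width: 0.131
t: 41.4
eef_pos: [0.6536, 0.0243, 0.1649]
tool_rot: [0.476, -0.524, 0.473, 0.525]
contact_force: [-0.9, 2.6, 5.6]
gripper_width: 0.135
t: 41.9
eef_pos: [0.6589, -0.0263, 0.1649]
tool_rot: [-0.476, 0.524, -0.474, -0.524]
contact_force: [-1.0, 2.9, 5.3]
gripper_width: 0.133
t: 42.3
eef_pos: [0.6593, -0.0299, 0.1649]
tool_rot: [0.476, -0.524, 0.473, 0.524]
contact_force: [-0.5, 2.6, 6.7]
gripper_width: 0.13
```

```bash
python3 -m jog '0 0 -1.5 0 0 0 5;0 0 -1 0 0 0 5;0 0 0 0 0 0 5'
python3 -m jog '0 0 0 0 0 0 40;0 0 0 0 0 0 40;0 0 0 0 0 0 40;-30 0 0 0 0 0 45;-40 0 0 0 0 0 45'
python3 -m jog '-40 0 0 0 0 0 45;0 0 0 0 0 0 45;0 0 0 0 0 0 45'
python3 - <<'E'
from h import *
go((.5965,-.1674,.28),CAB[2]+np.pi/2)
p,d=bot.read_camera('wrist');cv2.imwrite('pics/w29.png',p[...,::-1])
p,d=bot.read_camera('scene');crop(p,260,130,460,310,'s29',4)
E
```

```text
t: 42.6
eef_pos: [0.6593, -0.0299, 0.1649]
tool_rot: [0.476, -0.524, 0.472, 0.525]
contact_force: [-2.3, 6.2, 6.9]
gripper_width: 0.137
t: 43.1
eef_pos: [0.657, -0.0327, 0.2321]
tool_rot: [0.474, -0.522, 0.475, 0.526]
contact_force: [1.1, 0.4, 0.6]
gripper_width: 0.524
t: 43.4
eef_pos: [0.6592, -0.0326, 0.275]
tool_rot: [-0.476, 0.524, -0.474, -0.524]
contact_force: [0.1, 0.4, -1.5]
gripper_width: 0.526
t 43.40 eef [ 0.6592 -0.0326  0.275 ] jaw_az 95.7 F [ 0.1  0.4 -1.5] w 44.9mm | shift [  -5.4   75.6 -127.9] rot [-0.02  0.02  0.03]
```

View pics/w29.png

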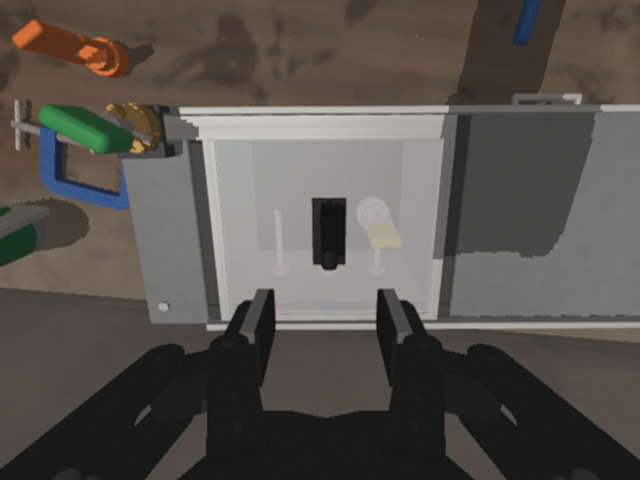

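View pics/s29.png

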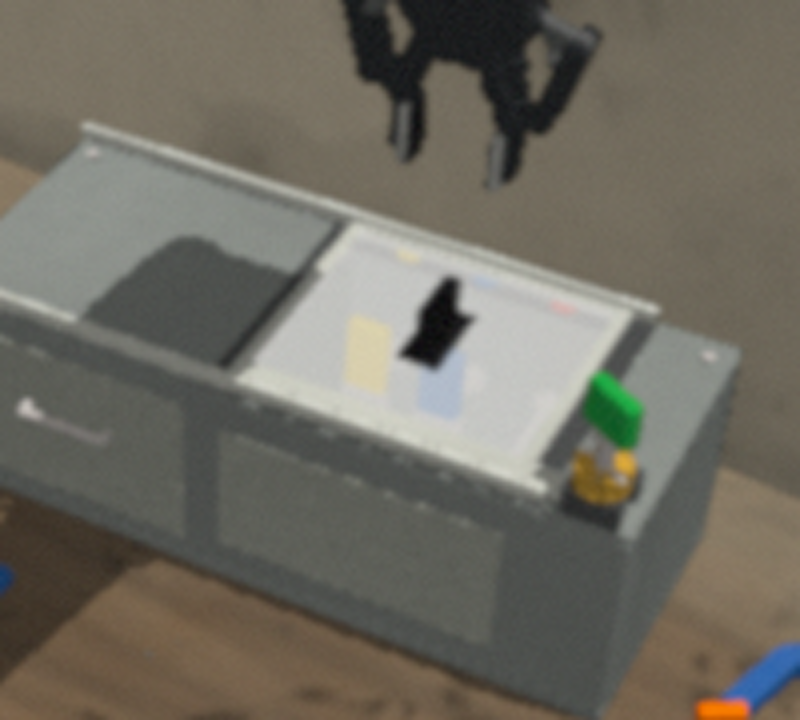

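```bash
python3 -m jog '-5 18 -30 0 0 0 45;-5 20 -34 0 0 0 45;0 20 -34 0 0 0 45;0 17 -30 -0.9 0 0 45;0 0 0 -1.4 0 0 45'
python3 -m jog '0 0 0 -1.4 0 0 45;0 0 0 -1.4 0 0 45;0 0 0 -1.4 0 0 45;0 0 0 -1.4 0 0 45;0 0 0 -1.4 0 0 45'
python3 -m jog '0 0 0 -0.8 0 0 45;0 0 0 0 0 0 42;0 0 0 0 0 0 42;0 0 0 0 0 0 42'
python3 - <<'E'
from h import *
go((.5960,-.1674,.208),np.radians(156.3))
p,d=bot.read_camera('wrist');cv2.imwrite('pics/w30.png',p[...,::-1])
E
```

```text
t: 44.0
eef_pos: [0.5933, -0.1738, 0.2819]
tool_rot: [0.408, -0.575, 0.41, 0.578]
contact_force: [0.5, -0.9, -0.3]
gripper_width: 0.522
t: 44.5
eef_pos: [0.5959, -0.1668, 0.2817]
tool_rot: [0.173, -0.685, 0.171, 0.687]
contact_force: [0.4, -0.8, 0.6]
gripper_width: 0.527
t: 44.9
eef_pos: [0.5965, -0.1668, 0.283]
tool_rot: [0.147, -0.691, 0.145, 0.692]
contact_force: [0.3, 0.1, 0.0]
gripper_width: 0.49
t 44.90 eef [ 0.5965 -0.1668  0.283 ] jaw_az 156.2 F [0.3 0.1 0. ] w 41.9mm | shift [75.   1.   0.1] rot [-0.02  0.02  0.02]
```

View pics/w30.png

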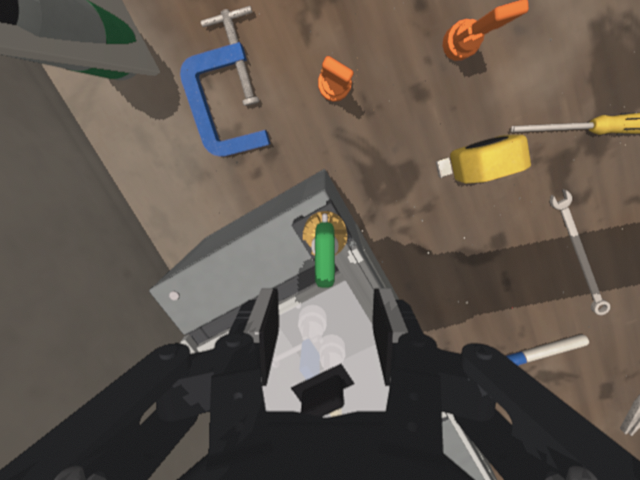

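```bash
python3 -m jog '25 0.5 0 0 0 0 40;25 0.5 0 0 0 0 40;15 0 0 0 0 0 40;10 0 0 0 0 0 40;0 0 0 0 0 0 35'
python3 -m jog '0 0 0 0 0 0 35;0 0 0 0 0 0 35'
python3 - <<'E'
from h import *
go((.5960,-.1674,.208),np.radians(156.3))
p,d=bot.read_camera('wrist');crop(p,200,150,450,400,'w31',2.4)
E
```

```text
t: 45.45
eef_pos: [0.5958, -0.1673, 0.2075]
tool_rot: [0.146, -0.691, 0.144, 0.693]
contact_force: [0.1, 0.1, 0.4]
gripper_width: 0.409
t: 45.65
eef_pos: [0.5972, -0.1675, 0.2099]
tool_rot: [-0.146, 0.693, -0.144, -0.691]
contact_force: [-0.4, -0.6, 0.4]
gripper_width: 0.408
t 45.65 eef [ 0.5972 -0.1675  0.2099] jaw_az 156.3 F [-0.4 -0.6  0.4] w 34.8mm | shift [1.9 0.4 1.2] rot [ 0.   -0.01  0.03]
```

View pics/w31.png

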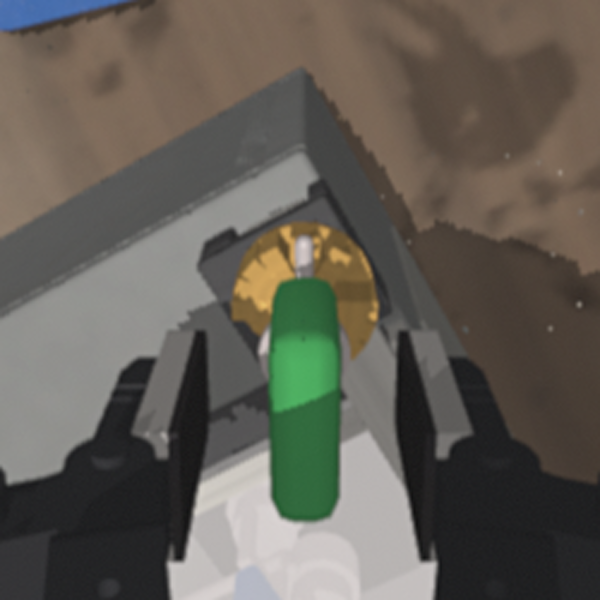

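Centred. Grip, lift about 5 mm, turn back.

```bash
python3 -m jog '2 0 0 0 0 0 20;0 0 0 0 0 0 5;0 0 0 0 0 0 5;0 0 0 0 0 0 5;0 0 0 0 0 0 5' 60
python3 -m jog '0 0 0 0 0 0 5;-2 0 0 0 0 0 5;-2 0 0 0 0 0 5;-1 0 0 0 0 0 5;0 0 0 0 0 0 5'
python3 -m jog '0 0 0 0.8 0 0 5;0 0 0 0.8 0 0 5;0 0 0 0.8 0 0 5;0 0 0 0 0 0 5'
python3 -c "
from h import *
go((.5960,-.1674,.208),CAB[2]+np.pi/2)
o,p,M=tool();print(M.T@o['contact_force'],o['torque'])"
```

```text
t: 46.2
eef_pos: [0.5965, -0.1675, 0.207]
tool_rot: [0.146, -0.692, 0.144, 0.692]
contact_force: [-1.0, 0.2, 3.0]
gripper_width: 0.127
t: 46.7
eef_pos: [0.5964, -0.1675, 0.2111]
tool_rot: [0.146, -0.692, 0.144, 0.692]
contact_force: [4.4, -0.9, -9.0]
gripper_width: 0.126
t: 47.1
eef_pos: [0.5963, -0.1674, 0.2113]
tool_rot: [0.232, -0.668, 0.23, 0.669]
contact_force: [4.4, -0.5, -9.7]
gripper_width: 0.128
t 47.10 eef [ 0.5963 -0.1674  0.2113] jaw_az 141.9 F [ 4.4 -0.5 -9.7] w 10.9mm | shift [3.3 0.2 0.3] rot [7.69 0.02 0.01]
[ 9.68967571 -2.2975099  -3.73158396] [-0.24702541 -0.99427818  0.02320618]
```

```bash
python3 -m jog '-0.7 0 0 1 0 0 5;0 0 0 1 0 0 5;0 0 0 1 0 0 5;0 0 0 1 0 0 5;0 0 0 0 0 0 5'
python3 -m jog '0 0 0 1 0 0 5;0 0 0 1 0 0 5;0 0 0 1 0 0 5;0 0 0 0.6 0 0 5;0 0 0 0 0 0 5'
python3 -c "
from h import *
go((.5960,-.1674,.208),CAB[2]+np.pi/2)
o,p,M=tool();print(M.T@o['contact_force'],o['torque'])
p,d=bot.read_camera('wrist');crop(p,200,150,450,400,'w32',2.4)"
```

```text
t: 47.6
eef_pos: [0.5962, -0.1673, 0.212]
tool_rot: [0.365, -0.605, 0.363, 0.607]
contact_force: [3.5, -0.6, -11.0]
gripper_width: 0.124
t: 48.1
eef_pos: [0.5962, -0.1671, 0.2121]
tool_rot: [0.471, -0.527, 0.47, 0.528]
contact_force: [2.7, 0.4, -10.3]
gripper_width: 0.125
t 48.10 eef [ 0.5962 -0.1671  0.2121] jaw_az 96.5 F [  2.7   0.4 -10.3] w 10.7mm | shift [ 4.1  0.3 -0.3] rot [ 0.13  0.03 -0.  ]
[10.31457669 -2.69056742  0.04182432] [-0.09042635 -0.88135885 -0.03397056]
```

View pics/w32.png

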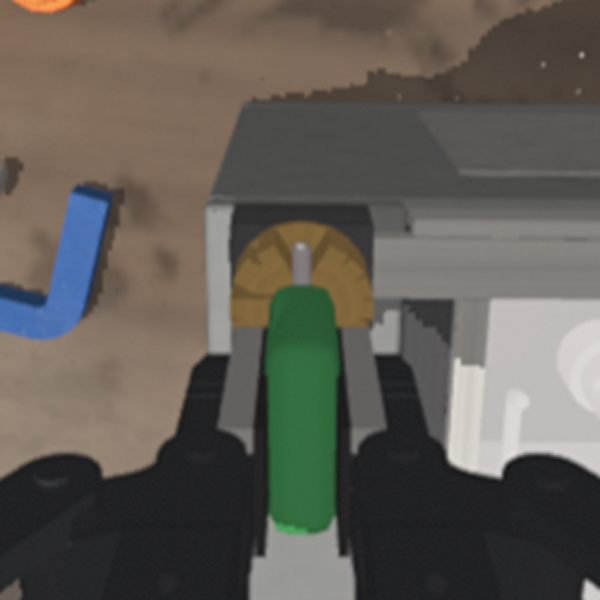

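```bash
python3 -m jog '0 0 0 0.15 0 0 5;3 0 0 0 0 0 5;4 0 0 0 0 0 5;4 0 0 0 0 0 5;0 0 0 0 0 0 5'
python3 -m jog '3 0 0 0 0 0 5;1.5 0 0 0 0 0 5;0 0 0 0 0 0 5;0 0 0 0 0 0 5'
```

```text
t: 48.65
eef_pos: [0.5963, -0.1672, 0.2008]
tool_rot: [0.476, -0.523, 0.475, 0.524]
contact_force: [1.2, 1.7, -8.5]
gripper_width: 0.127
t: 49.05
eef_pos: [0.5964, -0.1673, 0.197]
tool_rot: [0.477, -0.522, 0.475, 0.524]
contact_force: [0.8, 0.7, -6.8]
gripper_width: 0.126
```

```bash
python3 -m jog '1 0 0 0 0 0 5;0 0 0 0 0 0 5;0.7 0 0 0 0 0 5;0 0 0 0 0 0 5'
python3 -m jog '0 0 0 0 0 0 35;0 0 0 0 0 0 35;0 0 0 0 0 0 35;0 0 0 0 0 0 40'
python3 -c "
from h import *
p,d=bot.read_camera('wrist');crop(p,200,150,450,400,'w33',2.4)"
python3 -m jog '-25 0 0 0 0 0 45;-40 0 0 0 0 0 45;-40 0 0 0 0 0 45;0 0 0 0 0 0 45;0 0 0 0 0 0 45'
python3 - <<'E'
from h import *
go((.5960,-.1674,.3),CAB[2]+np.pi/2)
p,d=bot.read_camera('wrist');cv2.imwrite('pics/w34.png',p[...,::-1])
p,d=bot.read_camera('scene');cv2.imwrite('pics/scene34.png',p[...,::-1]);crop(p,230,150,460,310,'s34',3.4)
E
```

```text
t: 49.45
eef_pos: [0.5967, -0.1673, 0.1966]
tool_rot: [0.477, -0.523, 0.475, 0.523]
contact_force: [-3.4, 3.5, 5.5]
gripper_width: 0.127
t: 49.85
eef_pos: [0.5965, -0.1679, 0.1952]
tool_rot: [0.477, -0.522, 0.475, 0.523]
contact_force: [-0.7, 0.4, 1.1]
gripper_width: 0.464
t: 50.4
eef_pos: [0.597, -0.168, 0.3013]
tool_rot: [-0.477, 0.523, -0.475, -0.523]
contact_force: [-0.2, -0.2, -1.0]
gripper_width: 0.524
t 50.40 eef [ 0.597  -0.168   0.3013] jaw_az 95.4 F [-0.2 -0.2 -1. ] w 44.7mm | shift [1.3 0.9 0.6] rot [-0.06  0.02  0.03]
```

View pics/w33.png

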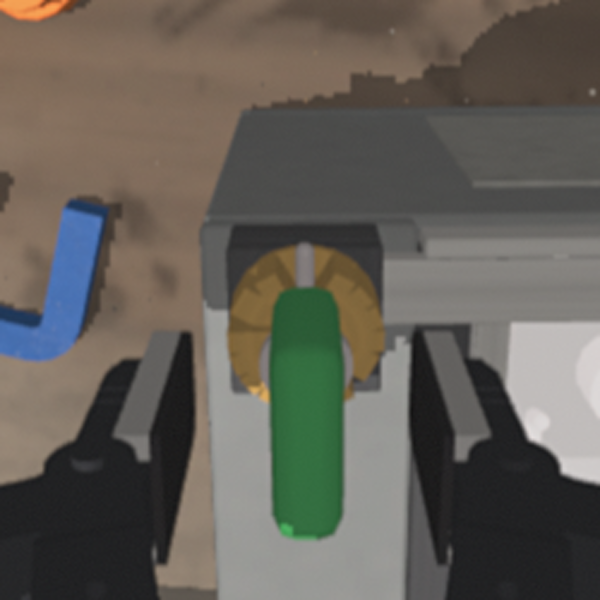

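View pics/w34.png

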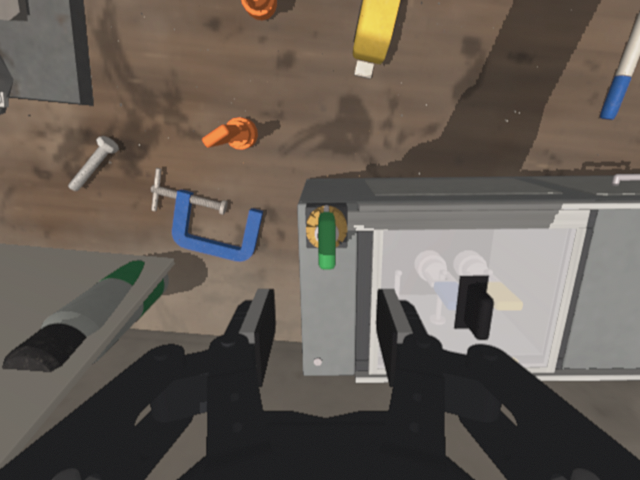

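View pics/s34.png

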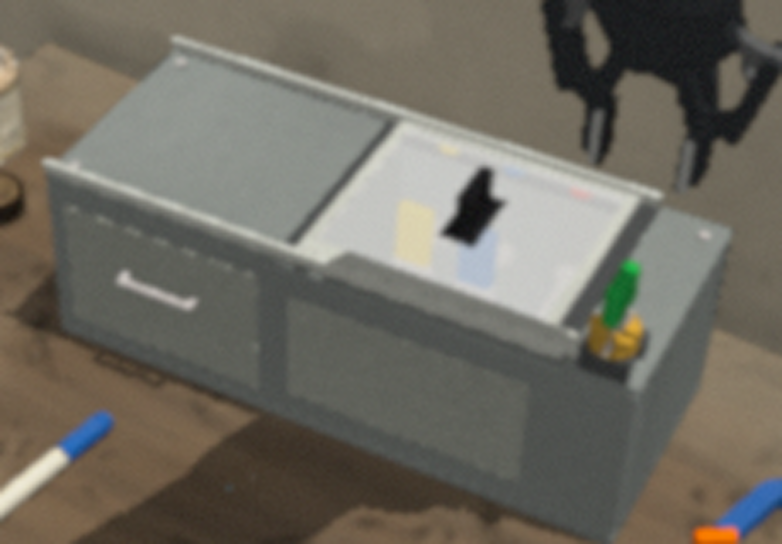

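```bash
python3 - <<'E'
from h import *
for f in ("scene0","scene9","scene34"):
    p=cv2.imread(f'pics/{f}.png');h=cv2.cvtColor(p,cv2.COLOR_BGR2HSV);m=(h[...,0]>45)&(h[...,0]<85)&(h[...,1]>120);m[:,:390]=0;m[:,440:]=0;m[:200]=0;m[280:]=0
    ys,xs=np.nonzero(m);print(f,xs.mean().round(2),ys.mean().round(2),xs.min(),xs.max(),ys.min(),ys.max(),m.sum())
    b=(p.max(2)<50);b[:,330:400]&=True;b[:, :340]=0;b[:,400:]=0;b[:185]=0;b[235:]=0;ys,xs=np.nonzero(b);print(xs.mean() if len(xs) else None,ys.mean() if len(xs) else None)
E
```

```text
scene0 411.97 235.55 407 417 227 245 124
368.8523489932886 211.26174496644296
scene9 412.58 231.82 406 419 223 241 177
None None
scene34 411.98 235.81 407 417 227 245 116
368.822695035461 211.41843971631207
```

View pics/scene34.png

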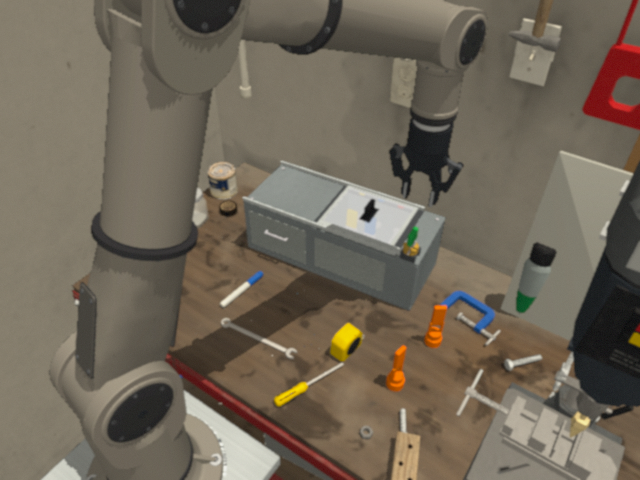

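The plunger and shutter handle are back at their starting pixels, within 0.3 px. Both gauges hang behind the shut shutter, and the other things on the bench are where they were. Handing in.

```bash
python3 -c "
from station import bot
print(bot.hand_in())"
```

```text
the job is handed in; nothing more can be done
None
```

The job is done and handed in at about 50 s of the 210 s allowed. Both gauges that were on the bench, yellow and blue, now hang on their own hooks in the locked cabinet. There was no red gauge this time.

- **Order followed:** I parked the plunger in its rest notch and opened the shutter by its full 177 mm to the stop. I then hung yellow and blue, shut the shutter against its stop, and turned the plunger back so it dropped home.
- **Knocked gauge:** the yellow gauge had been knocked about 3–4 cm aside early on, so I measured its position again before gripping it.
- **Hanging:** each gauge's weight came onto its hook at the expected height. The pictures after release show both hanging and the frame clear of both.
- **Closing:** in the scene picture, the plunger handle and shutter handle were within 0.3 px of where they started, meaning shut and down.
- **Bystanders:** the last pictures show the orange look-alikes and the other visible things where they were. The arm hid part of the glass jar in the last one.
- **Disagreements:** the first cabinet position from the top camera was about 2–3 mm off in x. I corrected it using the wrist camera and the plunger grip. The frame dots still read about 5 mm off the bar's middle, but the hook tips matched to within about 2 px, so I relied on those.

No check failed.

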